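# Load the heat-sink blow-off station and start it

### The arm

A 6-joint arm with a two-finger parallel gripper is mounted at the origin on the work surface. World frame = base frame: x ahead of the robot, y to its left, z up, the work surface at z = 0. Lengths are in mm, angles in rad, forces in N, time in s.
With the tool pointing down it reaches from about 350 to 975 mm from the base axis. Payload 7.1 kg.
Tool frame: the origin (TCP) lies midway between the tips of the shut fingers; the grasp point (between the pads) lies bot.pinch_z behind it (bot.pinch_z is the distance from the TCP to the grasp point, in mm); z points along the fingers, y is the line along which they close (so a half turn about z gives the same grasp; the last joint's range is limited). The gripper opens to 88 mm and grips with 3 to 60 N. Pads are 20 mm wide; open, the fingers measure 115 mm over their backs; the gripper's body (75 mm by 178 mm) begins 61 mm behind the grasp point.
Start: joints at [1.242, 0.423, 1.63, -0, 1.089, -0.019], TCP at [190.511, 595.24, 222.675] pointing down, gripper open.
Joint ranges: [-3, 3], [-0.9, 2.11], [0.09, 2.58], [-1.31, 4.45], [0.11, 2.69], [-2.54, 2.54]. Speed limits (rad/s): [2.39, 2.39, 3.01, 3.14, 3.14, 3.14].

### API

Orientations are given as a rotation vector (axis times angle).
In Python, from bench import bot, eyes, monitor, job gives the robot as it stands (bot), with the cameras (eyes), the readings (monitor) and the job (job).
- The arm moves only by the tool jog_arm, called after "Call:" as name(argument=value, ...), one argument or row to a line, values as JSON. Schema: {"type":"object","properties":{"increments":{"type":"array","items":{"type":"object","properties":{"finger_gap":{"type":"number"},"trans":{"type":"array","items":{"type":"number"},"minItems":3,"maxItems":3},"rotvec":{"type":"array","items":{"type":"number"},"minItems":3,"maxItems":3}},"additionalProperties":false,"required":["finger_gap"]},"minItems":1,"maxItems":8},"grip_n":{"type":"number"},"only":{"type":"string"},"quiet":{"type":"boolean"},"lines":{"type":"string"}},"required":["increments"],"additionalProperties":false}. increments is a list of rows, 1 to 8 of them, each an object with the fields finger_gap (the finger opening in mm), trans (a list: dx, dy, dz in mm), rotvec (a list: a rotation vector rx, ry, rz in rad); a field left out counts as zero (the opening has to be given); each row shifts and turns the commanded pose from where the row before left it, along the tool's axes as they then stand; what a row does not reach is not made up. A row lasts 1/12 s, in which the tool goes at most 41.7 mm and 0.125 rad, less where a joint would pass 70% of its speed; a pose out of reach is approached as far as the arm can. The fingers move at their own pace and stop on an object; grip_n is the grip in N (left out, the last holds). Time passes only in rows, so rows that do not move let the fingers close. The tool returns the time, the measured TCP pose, the force, the opening and the grip force at its end. only (a regular expression) keeps the lines of the reply that match it, lines (a string "A,B") keeps lines A to B, and quiet returns only ok. Input that does not fit is refused with a message, and nothing moves.
- monitor.read_state(): the state, without advancing time (a new reading comes with each control period).
- eyes.camera(name): name is "side" or "top"; returns a dict with "image" (384x512x3 uint8, blue, green, red), "depth" (384x512 float32, mm along the optical axis (not along the pixel's ray), 0 where there is no reading), "camera_matrix" (3x3 intrinsics, pixels), "D" ([k1, k2, p1, p2, k3] as OpenCV has them; the pictures are not rectified), "camera_from_world" (4x4, takes a point from world to camera coordinates). Camera axes: x right, y down, z forward; pixel columns grow to the right and rows downward; lengths in mm; the calibration is good to about 2 mm. A picture is of the moment at which its call begins.
- job.sign_off(): hands the job in; it is judged then, once.
The state is a dict: "time_s": time; "joint_pos": joint angles; "qvel": joint speeds; "tau": joint torques, N m; "ee_pos": TCP position; "tcp_rot": TCP orientation; "wrist_force": force on the tool from outside, world axes, zero at the start; "wrist_torque": the same for the moment, N m; "opening": finger opening in mm; "grip_force": force on a finger pad.
Only numpy, scipy, OpenCV 4.12 (cv2) and the standard library are available. Lean on these libraries where they do the work, as an engineer would, in place of code of your own. Each camera call takes 0.05 s, during which the arm holds its last target. There are 200 camera calls.

### The job

The blow-off station is still running from the last batch: turn its isolator off, set every heat sink from the green mat fins-up and fully down into a pocket of the station, one to a pocket, and then lay the hold-down bar, grip upward, flat across both supports between their cheeks and centred along its length. When all that is in place, turn the isolator on again. Never handle heat sinks or the bar while the isolator is on, and leave the other things on the bench where they are.

Things in the scene. Friction and masses are not known exactly. Their poses are not given: they have to be found in the camera images.
- station: the blow-off station, fixed: blue box 130 x 320 mm, 30 mm high, with a white nest of four open pockets side by side on top and an aluminium bar support at each end. Origin: centre of its underside, on the table. y axis along its 320 mm length, x along the pockets, z up. The supports (20 mm along y) are centred at y = +-142 mm, 35 mm clear of a heat sink in an outer pocket
- pocket1 (a point): centre of the floor of pocket 1, 30 mm above the table, at y = -82.5 mm of the station; axes as the station's. The pocket is open at the top, 90 mm long (x), 36 mm wide (y), its walls 10 mm high; pockets are 55 mm apart
- pocket2 (a point): centre of the floor of pocket 2, 30 mm above the table, at y = -27.5 mm of the station; axes as the station's. The pocket is open at the top, 90 mm long (x), 36 mm wide (y), its walls 10 mm high; pockets are 55 mm apart
- pocket3 (a point): centre of the floor of pocket 3, 30 mm above the table, at y = 27.5 mm of the station; axes as the station's. The pocket is open at the top, 90 mm long (x), 36 mm wide (y), its walls 10 mm high; pockets are 55 mm apart
- pocket4 (a point): centre of the floor of pocket 4, 30 mm above the table, at y = 82.5 mm of the station; axes as the station's. The pocket is open at the top, 90 mm long (x), 36 mm wide (y), its walls 10 mm high; pockets are 55 mm apart
- seat (a point): midpoint between the two bar supports, at the height of their flat seats: 63 mm above the table, 3 mm above the tops of heat sinks in the pockets; axes as the station's. Each seat lies between two flared cheeks, 38 mm apart (along x) at the seat, 50 mm at their tops, which are 81 mm above the table
- sink1: black finned heat sink, 80 mm long (its x axis), 28 mm wide (y), 30 mm high (z, fins upward), about 0.11 kg, the same either way round, standing on its flat base on the green mat; origin: centre of its underside; may be absent
- sink2: black finned heat sink, 80 mm long (its x axis), 28 mm wide (y), 30 mm high (z, fins upward), about 0.11 kg, the same either way round, standing on its flat base on the green mat; origin: centre of its underside; may be absent
- sink3: black finned heat sink, 80 mm long (its x axis), 28 mm wide (y), 30 mm high (z, fins upward), about 0.11 kg, the same either way round, standing on its flat base on the green mat; origin: centre of its underside; may be absent
- sink4: black finned heat sink, 80 mm long (its x axis), 28 mm wide (y), 30 mm high (z, fins upward), about 0.11 kg, the same either way round, standing on its flat base on the green mat; origin: centre of its underside; may be absent
- bar: the hold-down bar: a flat aluminium bar 310 mm long (its y axis), 30 mm wide (x), 10 mm thick, about 0.3 kg, with an orange grip block on the middle of its top, 60 mm long (y), 16 mm wide (x), from 10 to 36 mm above the bar's underside. Origin: centre of the underside. Lies on the table, grip upward
- isolator_box: the blower's isolator, fixed: grey box 100 x 100 x 55 mm with a yellow plate on top and a red rotary handle; a green dot (on its +y side) marks on and a red dot (on its -x side) marks off. Origin: centre of its underside
- isolator (a joint): angle of the red handle: 0 = on (grip bar along the box's y axis, white pointer at the green dot), 1.57 = off (a quarter turn counter-clockwise seen from above, pointer at the red dot). A spring snaps it to whichever end is nearer once past the middle (0.785) and holds it there; it takes up to 0.2 N m to turn
- isolator_grip (a point): middle of the handle's grip bar, on the turning axis, 82 mm above the table; turns with the handle, its y axis along the bar. The grip bar is 70 mm long, 16 mm wide and reaches from 66 to 92 mm above the table
- mat: green inspection mat 290 x 250 mm, under 1 mm thick, flat on the table; origin at its centre
- tape: roll of brown tape lying flat, 84 mm across, 24 mm high; leave alone; origin: centre of its underside
- brush: small brush lying on the table, 150 mm long (along its x axis); leave alone; origin on its underside
- driver: screwdriver lying on the table, 130 mm long (along its x axis); leave alone; origin on its underside
- mug: blue cup, 70 mm across, 90 mm high; leave alone; origin: centre of its underside
- marker: blue marker pen with a white cap lying on the table, 135 mm long (along its x axis), 20 mm thick; leave alone; origin on its underside

How it is judged:
By the outcome, as a careful person would: the job done as asked, in the order asked, and still so for the second after the job is handed in, with the robot touching nothing.
Of sink1, sink2, sink3, sink4 only 3 to 4 are there at a start; the rules pass over those that are not, and their reading is None.
At some moment in a run one of sink1, sink2, sink3, sink4, bar may be knocked a few centimetres aside while the robot is not near it.
Once in a run the grip may slacken for a moment while it holds something.
It also fails if it takes over 210 s, if anything falls off the work surface, if the arm or the gripper's body presses on something with over 40 N, if the wrist force passes 120 N, or if a joint passes its speed limit or range.

## Working session

There is one attempt and no reset: what is moved stays moved. The work goes in short steps, Python scripts to look and compute and a tool call to move; the robot and the scene stay as the last step left them, time stands still between calls to the robot, and variables do not carry over. Pictures are saved under pics/ and viewed, at most 14 in all, crops included, and the job is handed in when it is done.

```bash
ls; mkdir -p pics
```

Create h.py:
```python
import numpy as np, cv2
from bench import bot, eyes, monitor, job
from scipy.spatial.transform import Rotation as R
def shot(n,f=None):
    c=eyes.camera(n)
    if f: cv2.imwrite('pics/'+f,c['image'])
    return c
def world(c,uv,z):
    "rays through pixels onto plane z"
    p=cv2.undistortPoints(np.array(uv,float).reshape(-1,1,2),c['camera_matrix'],np.array(c['D'],float)).reshape(-1,2)
    T=np.array(c['camera_from_world']);Rm=T[:3,:3];o=-Rm.T@T[:3,3]
    d=np.c_[p,np.ones(len(p))]@Rm
    return o+d*((z-o[2])/d[:,2])[:,None]
def cloud(c):
    h,w=c['depth'].shape
    v,u=np.mgrid[0:h,0:w]
    p=cv2.undistortPoints(np.stack([u,v],-1).reshape(-1,1,2).astype(float),c['camera_matrix'],np.array(c['D'],float)).reshape(-1,2)
    d=c['depth'].reshape(-1,1)
    T=np.array(c['camera_from_world']);P=np.c_[p*d,d]
    W=(P-T[:3,3])@T[:3,:3]
    W[d[:,0]==0]=np.nan
    return W.reshape(h,w,3)
def pix(c,P):
    T=np.array(c['camera_from_world'])
    return cv2.projectPoints(np.array(P,float).reshape(-1,1,3),cv2.Rodrigues(T[:3,:3])[0],T[:3,3],c['camera_matrix'],np.array(c['D'],float))[0].reshape(-1,2)
def tool(x,y,z,yaw=None):
    "print remaining move in tool axes; yaw = wanted world angle of the closing (y) line, mod pi"
    s=monitor.read_state();r=R.from_rotvec(s['tcp_rot']).as_matrix()
    p=np.array(s['ee_pos']);d=r.T@(np.array([x,y,z])-p)
    ya=np.arctan2(r[1,1],r[0,1]);print('pos',p.round(1),'yaw_y',round(ya,3),'tilt',r[:,2].round(3),'j6',round(s['joint_pos'][5],2))
    print('tool move',d.round(1),end=' ')
    if yaw is not None:
        e=(yaw-ya+np.pi/2)%np.pi-np.pi/2;print('tool rz',round(-e,3),end=' ')
    print()
```

Run:
```python
from h import *
print(bot.pinch_z, monitor.read_state())
for n in('side','top'):
    c=shot(n,n+'0.png');T=np.array(c['camera_from_world']);print(n,-T[:3,:3].T@T[:3,3],T[2,:3],(c['depth']>0).mean())
```

```text
bench.py
pics
18.700000000000003 {'time_s': 0.0, 'joint_pos': array([ 1.24197944e+00,  4.23854104e-01,  1.63064581e+00,  1.53610865e-06,
        1.08860258e+00, -1.90138444e-02]), 'qvel': array([3.07077765e-04, 1.16656419e-03, 1.26165983e-03, 6.62514012e-05,
       1.46354240e-03, 1.09070323e-03]), 'tau': array([ 1.08399061e-03, -5.44611740e+01, -2.73680466e+01,  6.44298806e-02,
        2.25479464e-02, -9.89913133e-05]), 'ee_pos': array([190.35498611, 594.74499918, 221.91077539]), 'tcp_rot': array([-4.84654165e-01, -3.10371702e+00,  2.33531823e-03]), 'wrist_force': array([-0.53716063, -0.8303084 , -0.14550868]), 'wrist_torque': array([-0.00306998, -0.02338753, -0.01191661]), 'grip_force': 0.0, 'opening': 87.76184784088598}
side [  297.72943669 -1119.26780777   757.66346047] [ 0.14261279  0.8342129  -0.5326823 ] 0.9961140950520834
top [ 411.37769868  -28.68550871 1097.08093777] [ 0.07063795  0.03351565 -0.99693881] 0.9960886637369791
```

View pics/top0.png

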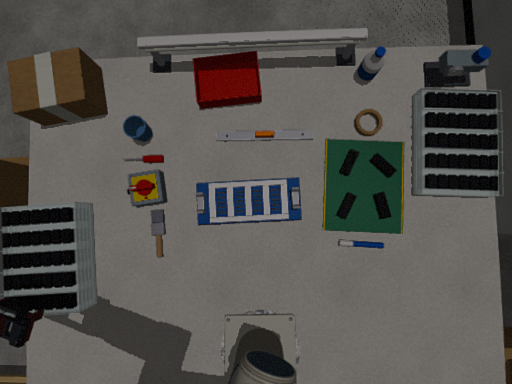

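View pics/side0.png

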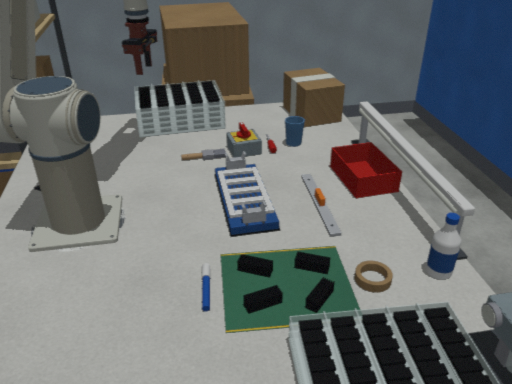

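The top view shows four black sinks on the mat (348,162), (383,165), (346,206), (382,205). The bar is at (265,135), the station at (248,200) and the isolator at (146,187). The side view shows the same layout. Next I'll measure.

Add to h.py:
```python
def rect(xy):
    (cx,cy),(w,h),a=cv2.minAreaRect(np.array(xy,np.float32).reshape(-1,1,2))
    a=np.radians(a)
    if h>w: w,h,a=h,w,a+np.pi/2
    return np.r_[cx,cy],w,h,(a+np.pi/2)%np.pi-np.pi/2
def blobs(m,amin):
    m=cv2.morphologyEx(m.astype(np.uint8),cv2.MORPH_CLOSE,np.ones((3,3)))
    return [c for c in cv2.findContours(m,cv2.RETR_EXTERNAL,cv2.CHAIN_APPROX_NONE)[0] if cv2.contourArea(c)>amin]
def zmed(W,ct,q=50):
    m=np.zeros(W.shape[:2],np.uint8);cv2.drawContours(m,[ct],-1,1,-1)
    m=cv2.erode(m,np.ones((3,3)));return np.nanpercentile(W[m>0][:,2],q)
def find(n='top',c=None):
    "list (name, centre, length, width, long-axis angle, height) per view"
    c=c or shot(n);W=cloud(c);im=c['image'];hsv=cv2.cvtColor(im,cv2.COLOR_BGR2HSV);H,S,V=cv2.split(hsv);o=[]
    X,Y,Z=W[...,0],W[...,1],W[...,2]
    work=(X>200)&(X<820)&(Y>-420)&(Y<420)
    ms={'sink':((V<60)&work&(Z>12)&(Z<120)&(Y<-130),80,30),
     'grip':((H>5)&(H<18)&(S>170)&(V>150)&work&(X>500)&(Y<80)&(Y>-250),8,36),
     'bar':((Z>5)&(Z<16)&work&(X>560)&(Y>-220)&(Y<150),100,10),
     'mat':((H>60)&(H<85)&(S>100)&work&(Z<10)&(Y<-130),1000,0),
     'blue':((H>100)&(H<125)&(S>150)&work&(Z<45)&(Y>-160)&(Y<200),60,30),
     'white':((S<60)&(V>120)&(Z>34)&(Z<48)&work&(Y>-160)&(Y<200),20,40),
     'support':((Z>58)&(Z<100)&work&(Y>-180)&(Y<200)&(X<600),20,81),
     'box':((Z>40)&(Z<63)&work&(Y>220),60,55),
     'yellow':((H>20)&(H<35)&(S>150)&(V>150)&work&(Z>40)&(Z<80)&(Y>200),20,55),
     'red':(((H<6)|(H>174))&(S>170)&(V>100)&work&(Z>60)&(Y>200),10,92)}
    for k,(m,a,z) in ms.items():
        for ct in blobs(m,a):
            zz=zmed(W,ct,80);P=world(c,ct.reshape(-1,2),z)[:,:2]
            r=rect(P);o.append((k,)+r+(zz,))
    return o
def show(o,ks=None):
    for k,c,l,w,a,z in o:
        if not ks or k in ks: print(k,c.round(1),'%.0fx%.0f ang %.3f z80 %.1f'%(l,w,a,z))
```

Run:
```python
from h import *
for n in('top','side'):
    c=shot(n);print(n);show(find(n,c))
    if n=='top': a=cv2.resize(c['image'][160:240,100:310],None,fx=3.8,fy=3.8,interpolation=2)
    else:b=cv2.resize(c['image'][115:235,180:290],None,fx=2.3,fy=2.3,interpolation=2)
o=np.zeros((a.shape[0]+b.shape[0],a.shape[1],3),np.uint8);o[:a.shape[0]]=a;o[a.shape[0]:,:b.shape[1]]=b
cv2.imwrite('pics/z1.png',o);print(o.shape)
```

```text
top
sink [ 439.  -276.4] 80x31 ang -0.500 z80 30.7
sink [ 436.1 -382.5] 80x35 ang 0.234 z80 30.1
sink [ 560.5 -391.5] 81x35 ang 0.816 z80 30.4
sink [ 572.7 -290.9] 84x30 ang -0.478 z80 30.2
bar [670.7 -31.2] 308x43 ang 1.556 z80 11.8
bar [807.2  66. ] 162x24 ang -1.560 z80 6.1
mat [ 500.4 -325.6] 286x209 ang -0.069 z80 4.3
blue [458.2 108.1] 86x31 ang -0.018 z80 32.1
blue [459.8  52.4] 86x31 ang -0.021 z80 32.0
blue [461.3  -2.4] 86x32 ang 0.025 z80 32.2
blue [462.2 -57.8] 86x32 ang 0.024 z80 31.9
blue [455.6 147.9] 126x68 ang 0.024 z80 32.2
blue [ 463.1 -115.1] 126x37 ang -0.004 z80 31.7
white [460.4  24.7] 239x118 ang -1.545 z80 40.8
support [457.5 163.7] 59x24 ang -0.014 z80 75.2
support [ 464.7 -115.8] 59x20 ang 0.025 z80 73.8
box [508.1 336.5] 104x101 ang -1.441 z80 58.5
box [699.2 373.9] 53x31 ang -0.617 z80 54.0
red [490.3 328.2] 33x7 ang -1.435 z80 67.7
red [507.6 330. ] 43x6 ang -1.403 z80 nan
side
sink [ 435.5 -398.3] 86x43 ang 0.243 z80 29.2
sink [ 558.6 -406.5] 90x34 ang 0.789 z80 29.5
sink [ 437.2 -290.2] 84x47 ang -0.495 z80 29.3
sink [ 569.8 -304.2] 80x48 ang -0.474 z80 29.4
grip [667.2 -37.7] 49x10 ang 1.546 z80 34.7
bar [667.3 -36.8] 313x33 ang 1.567 z80 10.4
mat [ 502.  -327.4] 284x204 ang -0.067 z80 8.6
blue [460.3 -55.8] 230x127 ang -1.556 z80 28.6
white [459.6  18.1] 244x120 ang -1.543 z80 39.4
support [ 461.8 -139.5] 63x54 ang -0.009 z80 70.3
support [454.  140.5] 65x61 ang 0.049 z80 68.2
box [681.6 328.6] 63x59 ang 1.313 z80 57.5
box [505.7 317.3] 134x103 ang -1.455 z80 56.4
yellow [481.7 329.9] 68x24 ang -1.313 z80 56.5
yellow [541.4 335.6] 71x26 ang 1.311 z80 56.8
red [485.8 274.4] 25x14 ang -1.510 z80 64.5
red [506.8 318.3] 46x11 ang -1.425 z80 90.9
(580, 798, 3)
  return np.nanmean(a, axis, out=out, keepdims=keepdims)
```

View pics/z1.png

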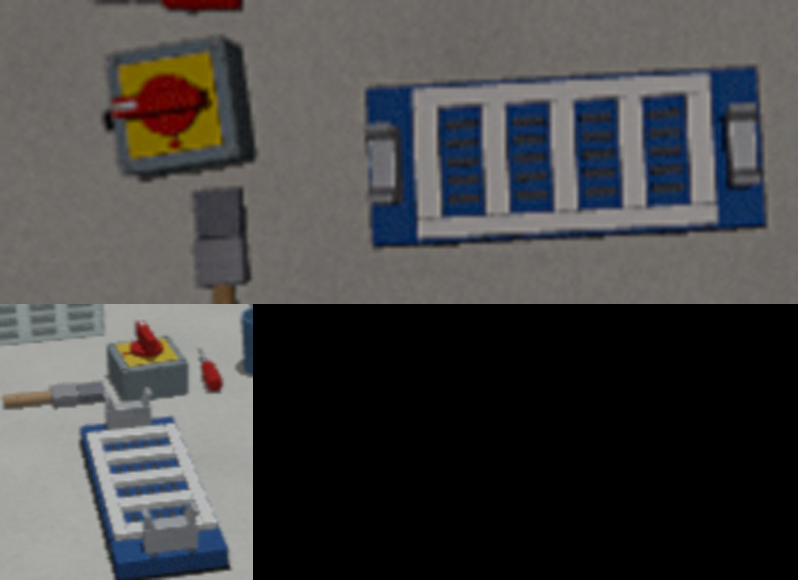

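The pointer is on +y (crop 110,105), so the isolator is on. The red dot is toward −x at crop (175,143), and the pockets are empty. Next I'll fit rectangles to the depth-cloud top faces in both views.

Add to h.py:
```python
def slab(c,zl,zh,x,y,amin=15,W=None):
    "rects of depth points in a height slab"
    W=cloud(c) if W is None else W
    m=(W[...,2]>zl)&(W[...,2]<zh)&(W[...,0]>x[0])&(W[...,0]<x[1])&(W[...,1]>y[0])&(W[...,1]<y[1])
    m=m.astype(np.uint8);n,l,st,_=cv2.connectedComponentsWithStats(m);o=[]
    for i in range(1,n):
        if st[i,4]>=amin:
            P=W[l==i];r=rect(P[:,:2]);o.append((r[0],r[1],r[2],r[3],np.median(P[:,2])))
    return o
REG={'sink':(24,36,(360,650),(-460,-170),60),'bar':(6.5,14,(590,760),(-230,160),60),'grip':(28,42,(590,760),(-120,100),8),
 'nest':(36,45,(380,540),(-110,160),100),'blue':(26,34,(370,550),(-170,210),300),'supp':(66,90,(380,540),(-170,210),8),
 'box':(48,60,(440,575),(270,400),80),'handle':(76,98,(440,575),(270,400),8)}
def meas(ks=None,views=('top','side')):
    for n in views:
        c=shot(n);W=cloud(c)
        for k in ks or REG:
            zl,zh,x,y,a=REG[k]
            for r in slab(c,zl,zh,x,y,a,W): print(n,k,r[0].round(1),'%.0fx%.0f ang %.3f z %.1f'%r[1:])
```

Run:
```python
from h import *
meas(); tool(0,0,0)
```

```text
top sink [ 573.9 -292.5] 80x29 ang -0.485 z 29.3
top sink [ 561.5 -394.5] 80x29 ang 0.796 z 29.0
top sink [ 436.6 -385.4] 80x30 ang 0.240 z 28.3
top sink [ 439.4 -277.2] 80x29 ang -0.479 z 29.3
top bar [669.6 -31.1] 309x32 ang 1.559 z 10.3
top grip [669.6 -30.3] 56x17 ang -1.565 z 35.4
top nest [460.6  24.8] 240x120 ang -1.543 z 40.3
top blue [ 463.1 -116.5] 133x46 ang -0.056 z 30.0
top blue [458.4 109.4] 151x130 ang -1.545 z 30.3
top blue [462.1  -2.7] 89x36 ang 0.023 z 30.3
top blue [463.7 -57.9] 89x36 ang 0.021 z 30.3
top blue [459.  107.9] 90x36 ang 0.023 z 30.5
top blue [460.4  52.5] 89x36 ang 0.032 z 30.5
top supp [ 488.6 -116.6] 18x11 ang 1.533 z 78.4
top supp [480.1 167.1] 20x14 ang 1.553 z 79.0
top supp [ 440.2 -117.8] 18x12 ang 1.389 z 77.1
top supp [435.4 165.7] 20x15 ang -1.570 z 77.6
top box [508.8 338.9] 102x101 ang -1.438 z 56.2
top handle [508.3 338.9] 70x17 ang -1.448 z 91.9
side sink [ 572.9 -294.5] 80x34 ang -0.481 z 28.4
side sink [ 438.4 -280.1] 80x33 ang -0.499 z 28.0
side sink [ 560.7 -398.7] 82x30 ang 0.797 z 28.1
side sink [ 436.7 -388.9] 80x34 ang 0.245 z 28.1
side bar [668.3 -32.9] 313x32 ang 1.561 z 9.0
side grip [668.5 -35.1] 61x16 ang 1.543 z 34.2
side nest [459.5  29.6] 261x120 ang -1.541 z 38.7
side blue [459.3  21.8] 326x129 ang -1.538 z 29.0
side supp [481.4 163.2] 29x10 ang -1.517 z 75.4
side supp [428.8 161.5] 23x8 ang -1.293 z 78.6
side supp [ 489. -120.] 22x12 ang -1.517 z 74.1
side supp [ 439.  -119.6] 27x11 ang -1.565 z 77.7
side box [507.2 332.7] 108x101 ang -1.443 z 54.1
side handle [505.8 334. ] 75x16 ang -1.449 z 88.4
pos [190.5 595.1 222.4] yaw_y 1.261 tilt [-0. -0. -1.] j6 -0.02
tool move [  -0.  -624.7  222.7]
```

```bash
python3 -c "
from h import *
tool(508,338.5,150,0.126)"
```

```text
pos [190.5 595.1 222.4] yaw_y 1.261 tilt [-0. -0. -1.] j6 -0.02
tool move [-380.6 -147.5   72.5] tool rz 1.135
```

Call:
jog_arm(
  increments=[
    {"finger_gap": 60,"trans": [-32,-12,6]},
    {"finger_gap": 60,"trans": [-32,-12,6]},
    {"finger_gap": 60,"trans": [-32,-12,6]},
    {"finger_gap": 60,"trans": [-32,-12,6]},
    {"finger_gap": 60,"trans": [-32,-12,6]},
    {"finger_gap": 60,"trans": [-32,-12,6]},
  ],
)

```text
time_s: 0.8
ee_pos: [352.5, 467.0, 186.5]
tcp_rot: [0.484, 3.104, 0.0]
wrist_force: [1.5, -0.3, 0.5]
opening: 60.2
grip_force: 0.0
```

Call:
jog_arm(
  increments=[
    {"finger_gap": 60,"trans": [-32,-12,6]},
    {"finger_gap": 60,"trans": [-32,-12,6]},
    {"finger_gap": 60,"trans": [-32,-12,6]},
    {"finger_gap": 60,"trans": [-32,-12,6]},
    {"finger_gap": 60,"trans": [-32,-12,6]},
    {"finger_gap": 60,"trans": [-30,-15,0]},
  ],
)

```text
time_s: 1.3
ee_pos: [510.5, 337.4, 155.5]
tcp_rot: [-0.485, -3.103, 0.001]
wrist_force: [-0.9, -0.7, -0.7]
opening: 60.0
grip_force: 0.0
```

Call:
jog_arm(
  increments=[
    {"finger_gap": 60,"rotvec": [0,0,0.12]},
    {"finger_gap": 60,"rotvec": [0,0,0.12]},
    {"finger_gap": 60,"rotvec": [0,0,0.12]},
    {"finger_gap": 60,"rotvec": [0,0,0.12]},
    {"finger_gap": 60,"rotvec": [0,0,0.12]},
    {"finger_gap": 60,"rotvec": [0,0,0.12]},
    {"finger_gap": 60,"rotvec": [0,0,0.12]},
    {"finger_gap": 60,"rotvec": [0,0,0.12]},
  ],
)

```text
time_s: 1.97
ee_pos: [509.5, 338.8, 156.6]
tcp_rot: [-1.871, -2.524, 0.0]
wrist_force: [0.5, 0.4, 0.2]
opening: 59.9
grip_force: 0.0
```

Call:
jog_arm(
  increments=[
    {"finger_gap": 60,"rotvec": [0,0,0.12]},
    {"finger_gap": 60,"rotvec": [0,0,0.055]},
    {"finger_gap": 60},
  ],
)

```text
time_s: 2.22
ee_pos: [509.5, 338.8, 156.7]
tcp_rot: [2.079, 2.355, 0.0]
wrist_force: [0.3, 0.0, -0.6]
opening: 60.3
grip_force: 0.0
```

```bash
python3 -c "
from h import *
tool(508,338.5,71,0.126)"
```

```text
pos [509.5 338.8 156.7] yaw_y 0.124 tilt [ 0. -0. -1.] j6 0.44
tool move [-0.1 -1.5 85.7] tool rz -0.002
```

Call:
jog_arm(
  increments=[
    {"finger_gap": 40,"trans": [0,-1.5,22]},
    {"finger_gap": 40,"trans": [0,0,22]},
    {"finger_gap": 40,"trans": [0,0,22]},
    {"finger_gap": 40,"trans": [0,0,19]},
    {"finger_gap": 40},
  ],
  grip_n=40,
)

```text
time_s: 2.63
ee_pos: [505.8, 337.1, 68.1]
tcp_rot: [-2.074, -2.358, 0.009]
wrist_force: [0.5, -0.2, -0.9]
opening: 40.0
grip_force: 0.0
```

Call:
jog_arm(
  increments=[
    {"finger_gap": 0},
    {"finger_gap": 0},
    {"finger_gap": 0},
    {"finger_gap": 0},
    {"finger_gap": 0},
    {"finger_gap": 0},
  ],
)

```text
time_s: 3.13
ee_pos: [506.2, 338.6, 72.9]
tcp_rot: [-2.076, -2.356, 0.003]
wrist_force: [-7.7, 0.4, 7.1]
opening: 15.6
grip_force: 40.0
```

Call:
jog_arm(
  increments=[
    {"finger_gap": 0,"rotvec": [0,0,-0.12]},
    {"finger_gap": 0,"rotvec": [0,0,-0.12]},
    {"finger_gap": 0,"rotvec": [0,0,-0.12]},
    {"finger_gap": 0,"rotvec": [0,0,-0.12]},
    {"finger_gap": 0,"rotvec": [0,0,-0.12]},
    {"finger_gap": 0,"rotvec": [0,0,-0.12]},
  ],
)

```text
time_s: 3.63
ee_pos: [505.9, 338.5, 72.9]
tcp_rot: [-1.104, -2.938, 0.003]
wrist_force: [-9.1, -0.0, 8.7]
opening: 16.0
grip_force: 40.0
```

```bash
python3 -c "
from h import *
tool(508,338.5,71,1.697);print(monitor.read_state()['wrist_torque'])"
```

```text
pos [505.9 338.5  72.9] yaw_y 0.852 tilt [-0.004 -0.001 -1.   ] j6 -0.28
tool move [-1.5  1.4  1.9] tool rz -0.845 
[-0.06622482  1.72967576 -0.05229855]
```

Call:
jog_arm(
  increments=[
    {"finger_gap": 0,"trans": [-1,1,0],"rotvec": [0,0,-0.12]},
    {"finger_gap": 0,"rotvec": [0,0,-0.12]},
    {"finger_gap": 0,"rotvec": [0,0,-0.12]},
    {"finger_gap": 0,"rotvec": [0,0,-0.12]},
    {"finger_gap": 0,"rotvec": [0,0,-0.12]},
    {"finger_gap": 0,"rotvec": [0,0,-0.12]},
    {"finger_gap": 0,"rotvec": [0,0,-0.12]},
    {"finger_gap": 0,"rotvec": [0,0,-0.04]},
  ],
)

```text
time_s: 4.3
ee_pos: [506.0, 338.1, 72.8]
tcp_rot: [0.251, -3.125, 0.002]
wrist_force: [-13.9, -1.2, 12.4]
opening: 16.1
grip_force: 40.4
```

Call:
jog_arm(
  increments=[
    {"finger_gap": 0},
    {"finger_gap": 0},
    {"finger_gap": 0},
  ],
)

```text
time_s: 4.55
ee_pos: [505.9, 338.2, 72.9]
tcp_rot: [0.24, -3.126, 0.001]
wrist_force: [-14.1, -1.3, 12.0]
opening: 15.7
grip_force: 40.2
```

Call:
jog_arm(
  increments=[
    {"finger_gap": 40},
    {"finger_gap": 40},
    {"finger_gap": 40},
    {"finger_gap": 40,"trans": [0,0,-25]},
    {"finger_gap": 40,"trans": [0,0,-30]},
    {"finger_gap": 40,"trans": [0,0,-40]},
    {"finger_gap": 40,"trans": [0,0,-40]},
  ],
)

```text
time_s: 5.13
ee_pos: [509.3, 338.3, 207.8]
tcp_rot: [0.243, -3.131, 0.001]
wrist_force: [0.8, 0.0, 0.4]
opening: 40.0
grip_force: 0.0
```

```bash
python3 -c "
from h import *
tool(508,338.5,71,1.697)"
```

```text
pos [509.3 338.3 207.8] yaw_y 1.726 tilt [-0.001 -0.001 -1.   ] j6 -1.16
tool move [  1.1   0.5 136.8] tool rz 0.029
```

Call:
jog_arm(
  increments=[
    {"finger_gap": 60},
    {"finger_gap": 60,"trans": [0,-40,0]},
    {"finger_gap": 60,"trans": [0,-40,0]},
    {"finger_gap": 60,"trans": [0,-40,0]},
    {"finger_gap": 60,"trans": [0,-40,0]},
    {"finger_gap": 60,"trans": [0,-40,0]},
    {"finger_gap": 60,"trans": [0,-40,0]},
  ],
)

```text
time_s: 5.72
ee_pos: [547.0, 99.7, 207.1]
tcp_rot: [-0.244, 3.131, -0.0]
wrist_force: [1.3, -1.0, -0.3]
opening: 60.3
grip_force: 0.0
```

Call:
jog_arm(
  increments=[
    {"finger_gap": 60,"trans": [0,-40,0]},
    {"finger_gap": 60,"trans": [0,-40,0]},
    {"finger_gap": 60,"trans": [0,-40,0]},
    {"finger_gap": 60,"trans": [0,-40,0]},
    {"finger_gap": 60,"trans": [0,-40,0]},
    {"finger_gap": 60},
  ],
)

```text
time_s: 6.22
ee_pos: [578.9, -102.4, 207.2]
tcp_rot: [-0.236, 3.13, -0.004]
wrist_force: [-0.6, 0.6, 1.0]
opening: 59.7
grip_force: 0.0
```

```bash
python3 -c "
from h import *
meas(['handle','sink']);tool(438.5,-277.5,150,-.479+1.571)"
```

```text
top handle [507.9 338.1] 69x17 ang 0.136 z 92.2
top sink [ 574.3 -293.9] 79x29 ang -0.453 z 29.6
top sink [ 561.6 -394.2] 80x30 ang 0.799 z 28.8
top sink [ 436.8 -385.4] 80x30 ang 0.228 z 28.5
top sink [ 439.6 -278. ] 79x29 ang -0.494 z 28.9
side handle [507.8 334.1] 70x22 ang 0.004 z 86.1
side sink [ 573.  -294.3] 80x33 ang -0.470 z 28.1
side sink [ 439.3 -278.7] 81x34 ang -0.506 z 28.0
side sink [ 560.9 -398.4] 84x30 ang 0.787 z 28.1
side sink [ 437.2 -389.4] 81x33 ang 0.224 z 28.1
pos [577.7 -97.7 206.7] yaw_y 1.723 tilt [ 0.001 -0.    -1.   ] j6 -1.91
tool move [ 164.8 -156.7   56.6] tool rz 0.631
```

Call:
jog_arm(
  increments=[
    {"finger_gap": 60,"trans": [27,-26,0]},
    {"finger_gap": 60,"trans": [27,-26,10]},
    {"finger_gap": 60,"trans": [27,-26,10]},
    {"finger_gap": 60,"trans": [27,-26,10]},
    {"finger_gap": 60,"trans": [27,-26,10]},
    {"finger_gap": 60,"trans": [27,-26,10]},
    {"finger_gap": 60},
  ],
)

```text
time_s: 6.9
ee_pos: [437.8, -276.9, 155.1]
tcp_rot: [0.24, -3.129, -0.002]
wrist_force: [0.4, 0.3, -0.3]
opening: 59.8
grip_force: 0.0
```

Call:
jog_arm(
  increments=[
    {"finger_gap": 60,"rotvec": [0,0,0.105]},
    {"finger_gap": 60,"rotvec": [0,0,0.105]},
    {"finger_gap": 60,"rotvec": [0,0,0.105]},
    {"finger_gap": 60,"rotvec": [0,0,0.105]},
    {"finger_gap": 60,"rotvec": [0,0,0.105]},
    {"finger_gap": 60,"rotvec": [0,0,0.105]},
    {"finger_gap": 60},
  ],
)

```text
time_s: 7.48
ee_pos: [442.3, -273.7, 156.9]
tcp_rot: [0.741, 3.052, 0.0]
wrist_force: [0.0, 0.8, 0.2]
opening: 60.0
grip_force: 0.0
```

```bash
python3 -c "
from h import *
tool(438.5,-278,14,-.488+1.571)"
```

```text
pos [ 442.3 -273.7  156.9] yaw_y 1.094 tilt [ 0.  0. -1.] j6 -1.67
tool move [  1.5  -5.6 142.9] tool rz 0.011
```

Call:
jog_arm(
  increments=[
    {"finger_gap": 60,"trans": [1.5,-5.6,30],"rotvec": [0,0,0.01]},
    {"finger_gap": 60,"trans": [0,0,30]},
    {"finger_gap": 60,"trans": [0,0,30]},
    {"finger_gap": 60,"trans": [0,0,30]},
    {"finger_gap": 60,"trans": [0,0,12]},
    {"finger_gap": 60,"trans": [0,0,11]},
    {"finger_gap": 60},
    {"finger_gap": 60},
  ],
  grip_n=30,
)

```text
time_s: 8.15
ee_pos: [438.2, -279.4, 14.1]
tcp_rot: [0.752, 3.05, -0.0]
wrist_force: [-0.2, -0.4, -0.1]
opening: 60.0
grip_force: 0.0
```

```bash
python3 -c "
from h import *
tool(438.5,-278,14,-.488+1.571)"
```

```text
pos [ 438.2 -279.4   14.1] yaw_y 1.087 tilt [ 0. -0. -1.] j6 -1.68
tool move [0.4 1.4 0.1] tool rz 0.004
```

Call:
jog_arm(
  increments=[
    {"finger_gap": 0},
    {"finger_gap": 0},
    {"finger_gap": 0},
    {"finger_gap": 0},
    {"finger_gap": 0},
    {"finger_gap": 0},
  ],
  grip_n=30,
)

```text
time_s: 8.65
ee_pos: [437.9, -279.6, 14.2]
tcp_rot: [0.754, 3.049, -0.0]
wrist_force: [-0.3, 2.0, 5.9]
opening: 27.6
grip_force: 30.0
```

Call:
jog_arm(
  increments=[
    {"finger_gap": 0,"trans": [0,0,-15]},
    {"finger_gap": 0,"trans": [0,0,-30]},
    {"finger_gap": 0,"trans": [0,0,-30]},
    {"finger_gap": 0,"trans": [0,0,-25]},
    {"finger_gap": 0},
  ],
)

```text
time_s: 9.07
ee_pos: [439.9, -281.1, 118.0]
tcp_rot: [0.752, 3.043, -0.004]
wrist_force: [0.7, -0.2, -0.8]
opening: 27.9
grip_force: 30.0
```

```bash
python3 -c "
from h import *
tool(462.5,-57.9,100,1.598)"
```

```text
pos [ 439.9 -281.1  118. ] yaw_y 1.086 tilt [ 0.006 -0.004 -1.   ] j6 -1.68
tool move [ 84.2 208.   17.2] tool rz -0.512
```

Call:
jog_arm(
  increments=[
    {"finger_gap": 0,"trans": [12,30,0]},
    {"finger_gap": 0,"trans": [12,30,0]},
    {"finger_gap": 0,"trans": [12,30,0]},
    {"finger_gap": 0,"trans": [12,30,0]},
    {"finger_gap": 0,"trans": [12,30,0]},
    {"finger_gap": 0,"trans": [12,30,0]},
    {"finger_gap": 0,"trans": [12,28,0]},
    {"finger_gap": 0},
  ],
)

```text
time_s: 9.73
ee_pos: [459.5, -52.5, 112.8]
tcp_rot: [-0.749, -3.049, -0.001]
wrist_force: [0.9, -1.2, -1.1]
opening: 27.6
grip_force: 30.0
```

Call:
jog_arm(
  increments=[
    {"finger_gap": 0,"rotvec": [0,0,-0.103]},
    {"finger_gap": 0,"rotvec": [0,0,-0.103]},
    {"finger_gap": 0,"rotvec": [0,0,-0.103]},
    {"finger_gap": 0,"rotvec": [0,0,-0.103]},
    {"finger_gap": 0,"rotvec": [0,0,-0.1]},
    {"finger_gap": 0},
    {"finger_gap": 0},
  ],
)

```text
time_s: 10.32
ee_pos: [459.8, -56.6, 113.1]
tcp_rot: [0.038, -3.14, -0.0]
wrist_force: [0.1, -0.1, -2.1]
opening: 27.8
grip_force: 30.0
```

```bash
python3 -c "
from h import *
tool(462.5,-57.9,60,1.598)"
```

```text
pos [459.8 -56.6 113.1] yaw_y 1.595 tilt [-0.001  0.    -1.   ] j6 -1.74
tool move [-2.7 -1.3 53.1] tool rz -0.003
```

Call:
jog_arm(
  increments=[
    {"finger_gap": 0,"trans": [-2.7,-1.3,20]},
    {"finger_gap": 0,"trans": [0,0,20]},
    {"finger_gap": 0,"trans": [0,0,10]},
    {"finger_gap": 0},
    {"finger_gap": 0},
  ],
)

```text
time_s: 10.73
ee_pos: [462.4, -57.6, 63.3]
tcp_rot: [0.041, -3.14, -0.0]
wrist_force: [0.5, -0.2, -1.1]
opening: 27.9
grip_force: 30.0
```

```bash
python3 -c "
from h import *
tool(462.5,-57.9,45,1.598);meas(['nest'],['top'])
c=shot('side');a=c['image'][120:260,190:300];cv2.imwrite('pics/s1.png',cv2.resize(a,None,fx=4,fy=4,interpolation=2))"
```

```text
pos [462.4 -57.6  63.3] yaw_y 1.597 tilt [-0.002  0.    -1.   ] j6 -1.75
tool move [-0.1 -0.3 18.3] tool rz -0.001 
top nest [459.2  81.4] 127x120 ang -1.544 z 40.3
```

View pics/s1.png

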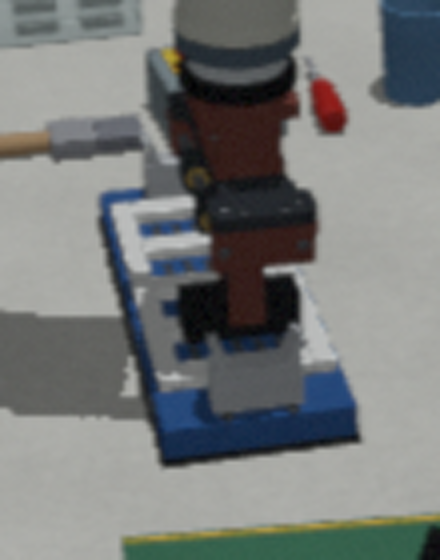

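The sink hangs level above pocket 1 at crop (240,300). I'll lower it now.

Call:
jog_arm(
  increments=[
    {"finger_gap": 0,"trans": [0,0,8]},
    {"finger_gap": 0,"trans": [0,0,5]},
    {"finger_gap": 0,"trans": [0,0,4]},
    {"finger_gap": 0,"trans": [0,0,1.8]},
    {"finger_gap": 0},
    {"finger_gap": 0},
  ],
)

```text
time_s: 11.33
ee_pos: [462.9, -57.5, 44.8]
tcp_rot: [0.043, -3.141, -0.0]
wrist_force: [0.2, 0.2, -1.6]
opening: 27.8
grip_force: 30.0
```

```bash
python3 -c "
from h import *
tool(462.5,-57.9,44.2,1.598)"
```

```text
pos [462.9 -57.5  44.8] yaw_y 1.598 tilt [-0.  0. -1.] j6 -1.75
tool move [ 0.4 -0.4  0.6] tool rz 0.0
```

Call:
jog_arm(
  increments=[
    {"finger_gap": 0,"trans": [0,0,1]},
    {"finger_gap": 0},
    {"finger_gap": 36},
    {"finger_gap": 36},
    {"finger_gap": 36},
    {"finger_gap": 36,"trans": [0,0,-25]},
    {"finger_gap": 36,"trans": [0,0,-40]},
    {"finger_gap": 36,"trans": [0,0,-40]},
  ],
)

```text
time_s: 12.0
ee_pos: [461.7, -57.3, 149.1]
tcp_rot: [0.043, -3.138, -0.001]
wrist_force: [1.6, -0.1, 0.3]
opening: 35.8
grip_force: 0.0
```

Call:
jog_arm(
  increments=[
    {"finger_gap": 60,"trans": [0,-40,-10]},
    {"finger_gap": 60,"trans": [0,-40,0]},
    {"finger_gap": 60,"trans": [0,-40,0]},
    {"finger_gap": 60,"trans": [0,-20,0]},
    {"finger_gap": 60},
  ],
)

```text
time_s: 12.42
ee_pos: [467.4, -201.1, 159.3]
tcp_rot: [-0.037, 3.14, -0.002]
wrist_force: [0.5, -0.1, 0.6]
opening: 59.9
grip_force: 0.0
```

```bash
python3 -c "
from h import *
c=shot('top');W=cloud(c)
for r in slab(c,52,68,(380,540),(-110,160),30,W):print('placed',r)
meas(['sink','nest']);tool(437,-386.5,150,.235+1.571)"
```

```text
placed (array([464.28381348, -55.03119278]), 77.39622497558594, 3.301617383956909, np.float64(-0.10015562964348224), np.float64(59.9233490565104))
placed (array([464.66470337, -62.05327606]), 78.7421875, 3.449610471725464, np.float64(-0.10627197856101223), np.float64(60.27722212803715))
top sink [ 562.9 -393.7] 77x29 ang 0.785 z 28.9
top nest [460.7  24.9] 240x120 ang -1.544 z 40.1
side sink [ 572.8 -294.3] 81x33 ang -0.506 z 28.0
side sink [ 561.3 -398.6] 84x30 ang 0.805 z 28.0
side sink [ 436.8 -388.5] 81x32 ang 0.255 z 28.2
side nest [448.   29.3] 261x97 ang -1.545 z 38.7
pos [ 466.2 -196.9  158.6] yaw_y 1.597 tilt [-0.001  0.001 -1.   ] j6 -2.02
tool move [  34.2 -188.7    8.4] tool rz -0.209
```

Call:
jog_arm(
  increments=[
    {"finger_gap": 60,"trans": [10,-24,0]},
    {"finger_gap": 60,"trans": [10,-24,0]},
    {"finger_gap": 60,"trans": [10,-24,0]},
    {"finger_gap": 60,"trans": [4,-24,0]},
    {"finger_gap": 60,"trans": [0,-24,0]},
    {"finger_gap": 60,"trans": [0,-24,0]},
    {"finger_gap": 60,"trans": [0,-24,0]},
    {"finger_gap": 60,"trans": [0,-20,0]},
  ],
)

```text
time_s: 13.23
ee_pos: [438.4, -386.1, 158.7]
tcp_rot: [0.045, -3.141, -0.001]
wrist_force: [1.1, -0.3, -0.8]
opening: 60.3
grip_force: 0.0
```

Call:
jog_arm(
  increments=[
    {"finger_gap": 60,"rotvec": [0,0,0.122]},
    {"finger_gap": 60,"rotvec": [0,0,0.122]},
    {"finger_gap": 60,"rotvec": [0,0,0.122]},
    {"finger_gap": 60,"rotvec": [0,0,0.122]},
    {"finger_gap": 60,"rotvec": [0,0,0.122]},
    {"finger_gap": 60,"rotvec": [0,0,0.122]},
    {"finger_gap": 60,"rotvec": [0,0,0.122]},
    {"finger_gap": 60,"rotvec": [0,0,0.122]},
  ],
)

```text
time_s: 13.9
ee_pos: [438.4, -384.3, 158.5]
tcp_rot: [-1.44, -2.791, -0.001]
wrist_force: [-0.0, 0.7, -0.8]
opening: 60.0
grip_force: 0.0
```

Call:
jog_arm(
  increments=[
    {"finger_gap": 60,"rotvec": [0,0,0.122]},
    {"finger_gap": 60,"rotvec": [0,0,0.122]},
    {"finger_gap": 60,"rotvec": [0,0,0.122]},
    {"finger_gap": 60,"rotvec": [0,0,0.122]},
    {"finger_gap": 60,"rotvec": [0,0,0.122]},
    {"finger_gap": 60,"rotvec": [0,0,0.122]},
    {"finger_gap": 60,"rotvec": [0,0,0.122]},
    {"finger_gap": 60,"rotvec": [0,0,0.122]},
  ],
)

```text
time_s: 14.57
ee_pos: [438.4, -384.3, 158.6]
tcp_rot: [-2.58, -1.79, 0.0]
wrist_force: [0.2, 0.8, 0.3]
opening: 60.1
grip_force: 0.0
```

Call:
jog_arm(
  increments=[
    {"finger_gap": 60,"rotvec": [0,0,0.122]},
    {"finger_gap": 60,"rotvec": [0,0,0.122]},
    {"finger_gap": 60,"rotvec": [0,0,0.122]},
    {"finger_gap": 60,"rotvec": [0,0,0.122]},
    {"finger_gap": 60,"rotvec": [0,0,0.122]},
    {"finger_gap": 60,"rotvec": [0,0,0.122]},
    {"finger_gap": 60,"rotvec": [0,0,0.122]},
    {"finger_gap": 60,"rotvec": [0,0,0.122]},
  ],
)

```text
time_s: 15.23
ee_pos: [438.4, -384.3, 158.5]
tcp_rot: [-3.119, -0.371, 0.001]
wrist_force: [0.5, 0.5, 1.0]
opening: 59.9
grip_force: 0.0
```

```bash
python3 -c "
from h import *
c=shot('top');cv2.imwrite('pics/t2.png',cv2.resize(c['image'][120:250,190:410],None,fx=3.6,fy=3.6,interpolation=2))
tool(436.2,-386,15,.24+1.571)"
```

```text
pos [ 438.5 -384.4  158.6] yaw_y -1.341 tilt [-0.001  0.001 -1.   ] j6 0.6
tool move [ -2.5   1.2 143.6] tool rz -0.011
```

View pics/t2.png

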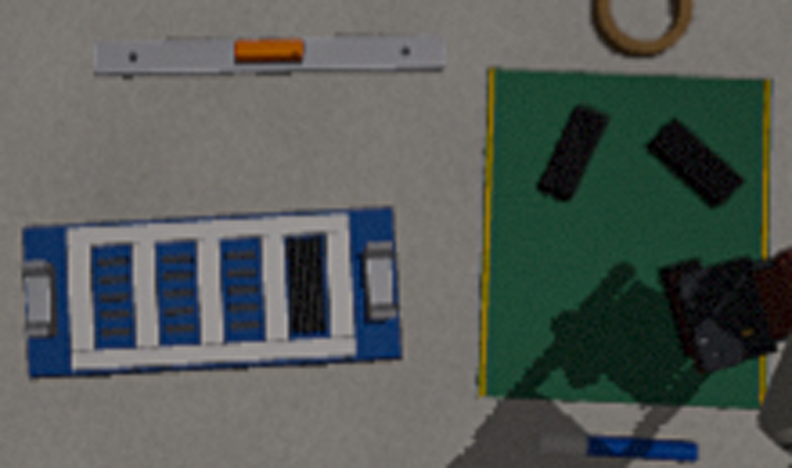

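Sink 1 sits straight in pocket 1 at crop (307,285), with the arm over the lower-right sink. I'll grasp that one next.

Call:
jog_arm(
  increments=[
    {"finger_gap": 60,"trans": [-2.5,1,30],"rotvec": [0,0,-0.01]},
    {"finger_gap": 60,"trans": [0,0,30]},
    {"finger_gap": 60,"trans": [0,0,30]},
    {"finger_gap": 60,"trans": [0,0,30]},
    {"finger_gap": 60,"trans": [0,0,14]},
    {"finger_gap": 60,"trans": [0,0,10]},
    {"finger_gap": 60},
    {"finger_gap": 60},
  ],
  grip_n=30,
)

```text
time_s: 15.95
ee_pos: [436.2, -387.8, 15.3]
tcp_rot: [3.117, 0.395, 0.0]
wrist_force: [-0.5, 0.4, 0.4]
opening: 60.3
grip_force: 0.0
```

Call:
jog_arm(
  increments=[
    {"finger_gap": 0},
    {"finger_gap": 0},
    {"finger_gap": 0},
    {"finger_gap": 0},
    {"finger_gap": 0},
    {"finger_gap": 0},
  ],
  grip_n=30,
)

```text
time_s: 16.45
ee_pos: [435.9, -388.1, 15.5]
tcp_rot: [3.116, 0.393, 0.001]
wrist_force: [-0.2, 1.2, 5.1]
opening: 27.8
grip_force: 29.9
```

Call:
jog_arm(
  increments=[
    {"finger_gap": 0,"trans": [0,0,-15]},
    {"finger_gap": 0,"trans": [0,0,-30]},
    {"finger_gap": 0,"trans": [0,0,-30]},
    {"finger_gap": 0,"trans": [0,0,-25]},
    {"finger_gap": 0},
  ],
)

```text
time_s: 16.87
ee_pos: [437.9, -390.0, 119.6]
tcp_rot: [3.111, 0.392, 0.008]
wrist_force: [1.0, -0.6, -1.6]
opening: 28.0
grip_force: 29.9
```

```bash
python3 -c "
from h import *
tool(461,-2.8,100,1.598)"
```

```text
pos [ 437.9 -390.   119.6] yaw_y -1.32 tilt [ 0.006 -0.005 -1.   ] j6 0.57
tool move [ 118.4 -369.5   17.7] tool rz 0.224
```

Call:
jog_arm(
  increments=[
    {"finger_gap": 0,"trans": [9,-31,0]},
    {"finger_gap": 0,"trans": [10,-31,0]},
    {"finger_gap": 0,"trans": [10,-31,0]},
    {"finger_gap": 0,"trans": [10,-31,0]},
    {"finger_gap": 0,"trans": [10,-31,0]},
    {"finger_gap": 0,"trans": [10,-31,0]},
  ],
)

```text
time_s: 17.37
ee_pos: [445.9, -191.4, 114.1]
tcp_rot: [-3.116, -0.392, 0.002]
wrist_force: [0.4, 0.4, -1.4]
opening: 27.8
grip_force: 29.9
```

Call:
jog_arm(
  increments=[
    {"finger_gap": 0,"trans": [10,-31,0]},
    {"finger_gap": 0,"trans": [10,-31,0]},
    {"finger_gap": 0,"trans": [10,-31,0]},
    {"finger_gap": 0,"trans": [10,-31,0]},
    {"finger_gap": 0,"trans": [10,-31,0]},
    {"finger_gap": 0,"trans": [10,-28,0]},
    {"finger_gap": 0},
  ],
)

```text
time_s: 17.95
ee_pos: [459.1, 2.8, 114.2]
tcp_rot: [-3.115, -0.398, 0.001]
wrist_force: [0.5, -0.3, -0.9]
opening: 28.1
grip_force: 29.9
```

Call:
jog_arm(
  increments=[
    {"finger_gap": 0,"rotvec": [0,0,0.112]},
    {"finger_gap": 0,"rotvec": [0,0,0.112]},
    {"finger_gap": 0},
    {"finger_gap": 0},
  ],
)

```text
time_s: 18.28
ee_pos: [459.0, -1.3, 114.4]
tcp_rot: [3.141, 0.047, -0.002]
wrist_force: [0.6, 1.0, -1.9]
opening: 27.7
grip_force: 29.9
```

```bash
python3 -c "
from h import *
tool(460.3,-2.8,64,1.598)"
```

```text
pos [459.   -1.3 114.4] yaw_y -1.541 tilt [-0.001 -0.    -1.   ] j6 1.51
tool move [ 1.3  1.6 50.4] tool rz 0.003
```

Call:
jog_arm(
  increments=[
    {"finger_gap": 0,"trans": [1.3,1.5,20]},
    {"finger_gap": 0,"trans": [0,0,20]},
    {"finger_gap": 0,"trans": [0,0,10]},
    {"finger_gap": 0,"trans": [0,0,8]},
    {"finger_gap": 0,"trans": [0,0,5]},
    {"finger_gap": 0,"trans": [0,0,3]},
    {"finger_gap": 0,"trans": [0,0,2]},
    {"finger_gap": 0},
  ],
)

```text
time_s: 18.95
ee_pos: [460.9, -2.4, 46.9]
tcp_rot: [3.141, 0.043, 0.0]
wrist_force: [-0.1, 0.2, -1.6]
opening: 27.5
grip_force: 29.9
```

Call:
jog_arm(
  increments=[
    {"finger_gap": 0,"trans": [0,0,1]},
    {"finger_gap": 0},
    {"finger_gap": 0},
  ],
)

```text
time_s: 19.2
ee_pos: [461.0, -2.4, 46.2]
tcp_rot: [3.141, 0.042, 0.001]
wrist_force: [0.3, 0.6, -0.8]
opening: 27.7
grip_force: 29.9
```

```bash
python3 -c "
from h import *
tool(460.3,-2.8,45.3,1.598)"
```

```text
pos [461.   -2.4  46.2] yaw_y -1.544 tilt [ 0.001 -0.    -1.   ] j6 1.51
tool move [-0.7  0.4  0.9] tool rz -0.0
```

Release, retreat, and go toward the sink at (574,-293).

Call:
jog_arm(
  increments=[
    {"finger_gap": 0,"trans": [0,0,0.7]},
    {"finger_gap": 0},
    {"finger_gap": 36},
    {"finger_gap": 36},
    {"finger_gap": 36},
    {"finger_gap": 36,"trans": [0,0,-25]},
    {"finger_gap": 36,"trans": [0,0,-40]},
    {"finger_gap": 36,"trans": [0,0,-40]},
  ],
)

```text
time_s: 19.87
ee_pos: [459.4, -2.4, 150.4]
tcp_rot: [-3.141, -0.042, 0.006]
wrist_force: [0.4, -0.3, 0.4]
opening: 36.0
grip_force: 0.0
```

Call:
jog_arm(
  increments=[
    {"finger_gap": 60,"trans": [0,40,-10]},
    {"finger_gap": 60,"trans": [0,40,0]},
    {"finger_gap": 60,"trans": [0,40,0]},
    {"finger_gap": 60,"trans": [0,40,0]},
    {"finger_gap": 60},
  ],
)

```text
time_s: 20.28
ee_pos: [465.9, -168.0, 160.9]
tcp_rot: [3.139, 0.035, 0.004]
wrist_force: [0.9, -1.0, 0.9]
opening: 59.6
grip_force: 0.0
```

```bash
python3 -c "
from h import *
meas(['sink']);tool(573,-293.5,150,-.48+1.571)"
```

```text
top sink [ 591.5 -302.1] 40x28 ang -0.474 z 29.7
top sink [ 561.9 -394.8] 81x30 ang 0.810 z 28.4
side sink [ 573.3 -294.2] 80x33 ang -0.469 z 28.2
side sink [ 561.3 -398.4] 80x30 ang 0.791 z 28.3
pos [ 464.7 -163.6  160.1] yaw_y -1.547 tilt [-0.  0. -1.] j6 1.18
tool move [105.2 132.4  10.1] tool rz 0.503
```

Call:
jog_arm(
  increments=[
    {"finger_gap": 60,"trans": [18,22,0]},
    {"finger_gap": 60,"trans": [18,22,0]},
    {"finger_gap": 60,"trans": [18,22,0]},
    {"finger_gap": 60,"trans": [18,22,0]},
    {"finger_gap": 60,"trans": [18,22,0]},
    {"finger_gap": 60,"trans": [15,22,0]},
    {"finger_gap": 60},
  ],
)

```text
time_s: 20.97
ee_pos: [576.6, -293.0, 160.1]
tcp_rot: [3.14, 0.043, 0.004]
wrist_force: [-0.2, 0.4, -0.1]
opening: 60.0
grip_force: 0.0
```

Call:
jog_arm(
  increments=[
    {"finger_gap": 60,"rotvec": [0,0,0.1]},
    {"finger_gap": 60,"rotvec": [0,0,0.1]},
    {"finger_gap": 60,"rotvec": [0,0,0.1]},
    {"finger_gap": 60,"rotvec": [0,0,0.1]},
    {"finger_gap": 60,"rotvec": [0,0,0.1]},
    {"finger_gap": 60},
    {"finger_gap": 60},
  ],
)

```text
time_s: 21.55
ee_pos: [573.3, -289.7, 159.9]
tcp_rot: [-3.055, 0.729, 0.002]
wrist_force: [-0.2, 0.2, -0.0]
opening: 60.4
grip_force: 0.0
```

```bash
python3 -c "
from h import *
tool(573.2,-293.5,14,-.478+1.571)"
```

```text
pos [ 573.3 -289.7  159.9] yaw_y -2.039 tilt [-0.001  0.001 -1.   ] j6 1.55
tool move [  1.8   3.5 145.9] tool rz 0.009
```

Call:
jog_arm(
  increments=[
    {"finger_gap": 60,"trans": [1.8,3.2,30],"rotvec": [0,0,0.009]},
    {"finger_gap": 60,"trans": [0,0,30]},
    {"finger_gap": 60,"trans": [0,0,30]},
    {"finger_gap": 60,"trans": [0,0,30]},
    {"finger_gap": 60,"trans": [0,0,15]},
    {"finger_gap": 60,"trans": [0,0,11]},
    {"finger_gap": 60},
    {"finger_gap": 60},
  ],
  grip_n=30,
)

```text
time_s: 22.22
ee_pos: [574.1, -295.1, 14.6]
tcp_rot: [3.051, -0.748, 0.0]
wrist_force: [-0.4, -0.1, 0.2]
opening: 59.8
grip_force: 0.0
```

Call:
jog_arm(
  increments=[
    {"finger_gap": 0},
    {"finger_gap": 0},
    {"finger_gap": 0},
    {"finger_gap": 0},
    {"finger_gap": 0},
    {"finger_gap": 0},
  ],
  grip_n=30,
)

```text
time_s: 22.72
ee_pos: [574.0, -295.3, 14.8]
tcp_rot: [3.051, -0.75, 0.001]
wrist_force: [-0.5, -0.2, 3.5]
opening: 27.6
grip_force: 30.0
```

Call:
jog_arm(
  increments=[
    {"finger_gap": 0,"trans": [0,0,-15]},
    {"finger_gap": 0,"trans": [0,0,-30]},
    {"finger_gap": 0,"trans": [0,0,-30]},
    {"finger_gap": 0,"trans": [0,0,-25]},
    {"finger_gap": 0},
  ],
)

```text
time_s: 23.13
ee_pos: [576.7, -296.8, 120.6]
tcp_rot: [3.048, -0.75, 0.014]
wrist_force: [0.5, -0.6, 0.6]
opening: 27.2
grip_force: 30.0
```

```bash
python3 -c "
from h import *
tool(459.6,52.3,100,1.598)"
```

```text
pos [ 576.7 -296.8  120.6] yaw_y -2.053 tilt [ 0.008 -0.004 -1.   ] j6 1.56
tool move [-265.9 -255.    18.2] tool rz -0.509
```

Call:
jog_arm(
  increments=[
    {"finger_gap": 0,"trans": [-22,-21,0]},
    {"finger_gap": 0,"trans": [-22,-21,0]},
    {"finger_gap": 0,"trans": [-22,-21,0]},
    {"finger_gap": 0,"trans": [-22,-21,0]},
    {"finger_gap": 0,"trans": [-22,-21,0]},
    {"finger_gap": 0,"trans": [-22,-21,0]},
  ],
)

```text
time_s: 23.63
ee_pos: [514.0, -121.0, 114.1]
tcp_rot: [-3.051, 0.751, 0.001]
wrist_force: [-0.0, -0.4, -0.8]
opening: 27.8
grip_force: 30.0
```

Call:
jog_arm(
  increments=[
    {"finger_gap": 0,"trans": [-22,-21,0]},
    {"finger_gap": 0,"trans": [-22,-21,0]},
    {"finger_gap": 0,"trans": [-22,-21,0]},
    {"finger_gap": 0,"trans": [-22,-21,0]},
    {"finger_gap": 0,"trans": [-22,-21,0]},
    {"finger_gap": 0,"trans": [-22,-23,0]},
    {"finger_gap": 0},
  ],
)

```text
time_s: 24.22
ee_pos: [455.2, 55.7, 114.0]
tcp_rot: [-3.052, 0.745, 0.003]
wrist_force: [-0.4, 0.7, -0.9]
opening: 27.7
grip_force: 30.0
```

Call:
jog_arm(
  increments=[
    {"finger_gap": 0,"rotvec": [0,0,-0.103]},
    {"finger_gap": 0,"rotvec": [0,0,-0.103]},
    {"finger_gap": 0,"rotvec": [0,0,-0.103]},
    {"finger_gap": 0,"rotvec": [0,0,-0.103]},
    {"finger_gap": 0,"rotvec": [0,0,-0.1]},
    {"finger_gap": 0},
    {"finger_gap": 0},
  ],
)

```text
time_s: 24.8
ee_pos: [457.5, 52.0, 114.2]
tcp_rot: [3.141, 0.042, -0.0]
wrist_force: [-0.5, -0.1, -0.9]
opening: 27.6
grip_force: 30.0
```

```bash
python3 -c "
from h import *
tool(461,52.3,64,1.598)"
```

```text
pos [457.5  52.  114.2] yaw_y -1.544 tilt [-0. -0. -1.] j6 1.63
tool move [ 3.5 -0.3 50.2] tool rz -0.001
```

Call:
jog_arm(
  increments=[
    {"finger_gap": 0,"trans": [3.3,0,20]},
    {"finger_gap": 0,"trans": [0,0,20]},
    {"finger_gap": 0,"trans": [0,0,10]},
    {"finger_gap": 0,"trans": [0,0,8]},
    {"finger_gap": 0,"trans": [0,0,5]},
    {"finger_gap": 0,"trans": [0,0,3]},
    {"finger_gap": 0,"trans": [0,0,2]},
    {"finger_gap": 0},
  ],
)

```text
time_s: 25.47
ee_pos: [461.0, 52.4, 46.3]
tcp_rot: [-3.141, -0.046, -0.0]
wrist_force: [0.2, -0.3, -0.6]
opening: 28.1
grip_force: 30.0
```

Call:
jog_arm(
  increments=[
    {"finger_gap": 0,"trans": [0,0,1.3]},
    {"finger_gap": 0},
    {"finger_gap": 0},
  ],
)

```text
time_s: 25.72
ee_pos: [461.1, 52.4, 45.2]
tcp_rot: [-3.141, -0.047, -0.001]
wrist_force: [-0.7, 0.2, -0.3]
opening: 27.9
grip_force: 30.0
```

```bash
python3 -c "
from h import *
tool(461,52.3,44.5,1.598)"
```

```text
pos [461.1  52.4  45.2] yaw_y -1.541 tilt [ 0.001  0.    -1.   ] j6 1.63
tool move [-0.1  0.1  0.7] tool rz 0.003
```

Call:
jog_arm(
  increments=[
    {"finger_gap": 0,"trans": [0,0,0.6]},
    {"finger_gap": 0},
    {"finger_gap": 36},
    {"finger_gap": 36},
    {"finger_gap": 36},
    {"finger_gap": 36,"trans": [0,0,-25]},
    {"finger_gap": 36,"trans": [0,0,-40]},
    {"finger_gap": 36,"trans": [0,0,-40]},
  ],
)

```text
time_s: 26.38
ee_pos: [459.5, 52.3, 149.5]
tcp_rot: [3.141, 0.047, -0.006]
wrist_force: [1.8, -0.6, 0.1]
opening: 35.9
grip_force: 0.0
```

Call:
jog_arm(
  increments=[
    {"finger_gap": 60,"trans": [0,40,-10]},
    {"finger_gap": 60,"trans": [0,40,0]},
    {"finger_gap": 60,"trans": [0,40,0]},
    {"finger_gap": 60,"trans": [0,40,0]},
    {"finger_gap": 60,"trans": [0,40,0]},
    {"finger_gap": 60},
  ],
)

```text
time_s: 26.88
ee_pos: [467.6, -153.2, 159.8]
tcp_rot: [3.139, 0.039, 0.004]
wrist_force: [0.8, -0.3, -0.6]
opening: 60.1
grip_force: 0.0
```

```bash
python3 -c "
from h import *
meas(['sink']);tool(561,-395,150,.797+1.571)"
```

```text
top sink [ 561.8 -394.7] 80x30 ang 0.803 z 28.4
side sink [ 561.2 -398.4] 83x29 ang 0.815 z 28.1
pos [ 466.5 -148.8  159.1] yaw_y -1.545 tilt [-0.  0. -1.] j6 1.21
tool move [ 88.  248.6   9.1] tool rz -0.771
```

Call:
jog_arm(
  increments=[
    {"finger_gap": 60,"trans": [11,31,0]},
    {"finger_gap": 60,"trans": [11,31,0]},
    {"finger_gap": 60,"trans": [11,31,0]},
    {"finger_gap": 60,"trans": [11,31,0]},
    {"finger_gap": 60,"trans": [11,31,0]},
    {"finger_gap": 60,"trans": [11,31,0]},
    {"finger_gap": 60,"trans": [11,31,0]},
    {"finger_gap": 60,"trans": [9,28,0]},
  ],
)

```text
time_s: 27.65
ee_pos: [561.3, -389.4, 158.9]
tcp_rot: [-3.141, -0.05, 0.001]
wrist_force: [0.6, -0.4, 1.2]
opening: 59.8
grip_force: 0.0
```

Call:
jog_arm(
  increments=[
    {"finger_gap": 60,"rotvec": [0,0,-0.11]},
    {"finger_gap": 60,"rotvec": [0,0,-0.11]},
    {"finger_gap": 60,"rotvec": [0,0,-0.11]},
    {"finger_gap": 60,"rotvec": [0,0,-0.11]},
    {"finger_gap": 60,"rotvec": [0,0,-0.11]},
    {"finger_gap": 60,"rotvec": [0,0,-0.11]},
    {"finger_gap": 60,"rotvec": [0,0,-0.11]},
    {"finger_gap": 60},
  ],
)

```text
time_s: 28.32
ee_pos: [560.7, -387.5, 158.8]
tcp_rot: [-2.889, -1.231, 0.001]
wrist_force: [-0.0, 0.3, -0.4]
opening: 59.9
grip_force: 0.0
```

```bash
python3 -c "
from h import *
tool(561,-394.3,14,.8+1.571)"
```

```text
pos [ 560.7 -387.5  158.8] yaw_y -0.765 tilt [-0.001  0.001 -1.   ] j6 0.14
tool move [ -4.7   5.1 144.8] tool rz 0.006
```

Call:
jog_arm(
  increments=[
    {"finger_gap": 60,"trans": [-4.5,4.5,30],"rotvec": [0,0,0.006]},
    {"finger_gap": 60,"trans": [0,0,30]},
    {"finger_gap": 60,"trans": [0,0,30]},
    {"finger_gap": 60,"trans": [0,0,30]},
    {"finger_gap": 60,"trans": [0,0,14]},
    {"finger_gap": 60,"trans": [0,0,11]},
    {"finger_gap": 60},
    {"finger_gap": 60},
  ],
  grip_n=30,
)

```text
time_s: 28.98
ee_pos: [560.8, -396.0, 14.8]
tcp_rot: [2.897, 1.214, 0.0]
wrist_force: [-0.6, 0.4, 0.4]
opening: 60.1
grip_force: 0.0
```

Call:
jog_arm(
  increments=[
    {"finger_gap": 0},
    {"finger_gap": 0},
    {"finger_gap": 0},
    {"finger_gap": 0},
    {"finger_gap": 0},
    {"finger_gap": 0},
  ],
  grip_n=30,
)

```text
time_s: 29.48
ee_pos: [560.4, -396.4, 14.9]
tcp_rot: [2.897, 1.214, 0.001]
wrist_force: [0.2, 0.0, 3.8]
opening: 27.6
grip_force: 30.0
```

Call:
jog_arm(
  increments=[
    {"finger_gap": 0,"trans": [0,0,-15]},
    {"finger_gap": 0,"trans": [0,0,-30]},
    {"finger_gap": 0,"trans": [0,0,-30]},
    {"finger_gap": 0,"trans": [0,0,-25]},
    {"finger_gap": 0},
  ],
)

```text
time_s: 29.9
ee_pos: [563.1, -398.3, 121.1]
tcp_rot: [2.89, 1.211, 0.008]
wrist_force: [1.4, -0.4, -0.7]
opening: 27.8
grip_force: 30.0
```

```bash
python3 -c "
from h import *
tool(458,107.3,100,1.598)"
```

```text
pos [ 563.1 -398.3  121.1] yaw_y -0.777 tilt [ 0.008 -0.006 -1.   ] j6 0.14
tool move [ 286.8 -429.7   17.5] tool rz 0.767
```

Call:
jog_arm(
  increments=[
    {"finger_gap": 0,"trans": [19,-28.6,0]},
    {"finger_gap": 0,"trans": [19,-28.6,0]},
    {"finger_gap": 0,"trans": [19,-28.6,0]},
    {"finger_gap": 0,"trans": [19,-28.6,0]},
    {"finger_gap": 0,"trans": [19,-28.6,0]},
    {"finger_gap": 0,"trans": [19,-28.6,0]},
    {"finger_gap": 0,"trans": [19,-28.6,0]},
  ],
)

```text
time_s: 30.48
ee_pos: [509.7, -159.5, 114.3]
tcp_rot: [-2.897, -1.214, 0.0]
wrist_force: [1.5, 0.6, -1.1]
opening: 27.8
grip_force: 30.0
```

Call:
jog_arm(
  increments=[
    {"finger_gap": 0,"trans": [19,-28.6,0]},
    {"finger_gap": 0,"trans": [19,-28.6,0]},
    {"finger_gap": 0,"trans": [19,-28.6,0]},
    {"finger_gap": 0,"trans": [19,-28.6,0]},
    {"finger_gap": 0,"trans": [19,-28.6,0]},
    {"finger_gap": 0,"trans": [19,-28.6,0]},
    {"finger_gap": 0,"trans": [19,-28.6,0]},
    {"finger_gap": 0,"trans": [19,-28.6,0]},
  ],
)

```text
time_s: 31.15
ee_pos: [453.2, 109.2, 114.4]
tcp_rot: [-2.897, -1.214, 0.0]
wrist_force: [-0.0, -0.7, -0.4]
opening: 27.6
grip_force: 30.0
```

Call:
jog_arm(
  increments=[
    {"finger_gap": 0,"rotvec": [0,0,0.11]},
    {"finger_gap": 0,"rotvec": [0,0,0.11]},
    {"finger_gap": 0,"rotvec": [0,0,0.11]},
    {"finger_gap": 0,"rotvec": [0,0,0.11]},
    {"finger_gap": 0,"rotvec": [0,0,0.11]},
    {"finger_gap": 0,"rotvec": [0,0,0.11]},
    {"finger_gap": 0,"rotvec": [0,0,0.107]},
    {"finger_gap": 0},
  ],
)

```text
time_s: 31.82
ee_pos: [453.8, 107.7, 114.3]
tcp_rot: [3.141, 0.036, -0.001]
wrist_force: [0.5, 0.4, -2.1]
opening: 27.8
grip_force: 30.0
```

```bash
python3 -c "
from h import *
tool(456.7,107.3,64,1.598)"
```

```text
pos [453.8 107.7 114.3] yaw_y -1.548 tilt [-0. -0. -1.] j6 1.76
tool move [ 2.9  0.5 50.3] tool rz -0.004
```

Call:
jog_arm(
  increments=[
    {"finger_gap": 0,"trans": [2.8,0.5,20]},
    {"finger_gap": 0,"trans": [0,0,20]},
    {"finger_gap": 0,"trans": [0,0,10]},
    {"finger_gap": 0,"trans": [0,0,8]},
    {"finger_gap": 0,"trans": [0,0,5]},
    {"finger_gap": 0,"trans": [0,0,3]},
    {"finger_gap": 0,"trans": [0,0,2]},
    {"finger_gap": 0},
  ],
)

```text
time_s: 32.48
ee_pos: [457.1, 107.5, 46.4]
tcp_rot: [-3.141, -0.043, -0.0]
wrist_force: [0.1, -0.4, -1.0]
opening: 27.6
grip_force: 30.0
```

Call:
jog_arm(
  increments=[
    {"finger_gap": 0,"trans": [0,0,1.3]},
    {"finger_gap": 0},
    {"finger_gap": 0},
  ],
)

```text
time_s: 32.73
ee_pos: [457.1, 107.5, 45.3]
tcp_rot: [-3.141, -0.042, -0.001]
wrist_force: [-0.5, 0.2, 0.4]
opening: 27.8
grip_force: 30.0
```

```bash
python3 -c "
from h import *
tool(456.7,107.3,44.7,1.598)"
```

```text
pos [457.1 107.5  45.3] yaw_y -1.544 tilt [ 0.001  0.    -1.   ] j6 1.75
tool move [-0.5  0.2  0.6] tool rz -0.0
```

Call:
jog_arm(
  increments=[
    {"finger_gap": 0,"trans": [0,0,0.6]},
    {"finger_gap": 0},
    {"finger_gap": 36},
    {"finger_gap": 36},
    {"finger_gap": 36},
    {"finger_gap": 36,"trans": [0,0,-25]},
    {"finger_gap": 36,"trans": [0,0,-40]},
    {"finger_gap": 36,"trans": [0,0,-40]},
  ],
)

```text
time_s: 33.4
ee_pos: [455.6, 107.1, 149.5]
tcp_rot: [3.141, 0.042, -0.006]
wrist_force: [0.8, 0.0, -0.2]
opening: 36.3
grip_force: 0.0
```

Call:
jog_arm(
  increments=[
    {"finger_gap": 60,"trans": [0,40,-10]},
    {"finger_gap": 60,"trans": [0,40,0]},
    {"finger_gap": 60,"trans": [0,40,0]},
    {"finger_gap": 60,"trans": [0,40,0]},
    {"finger_gap": 60,"trans": [0,40,0]},
    {"finger_gap": 60,"trans": [0,40,0]},
    {"finger_gap": 60,"trans": [0,40,0]},
    {"finger_gap": 60,"trans": [0,40,0]},
  ],
)

```text
time_s: 34.07
ee_pos: [465.0, -214.5, 159.4]
tcp_rot: [-3.141, -0.042, -0.0]
wrist_force: [1.0, -0.4, -0.1]
opening: 60.0
grip_force: 0.0
```

```bash
python3 -c "
from h import *
meas(['bar','grip','sink','supp','handle'])
c=shot('top');a=c['image'][110:240,180:320];cv2.imwrite('pics/t3.png',cv2.resize(a,None,fx=4.5,fy=4.5,interpolation=2))
W=cloud(c)
for r in slab(c,54,66,(395,525),(-100,150),20,W):print('placed',r[0].round(1),round(r[1]),round(r[2]),r[4].round(1))
tool(669,-31,150,0.01)"
```

```text
top bar [669.6 -31.3] 309x32 ang 1.565 z 10.3
top grip [669.8 -30.3] 56x17 ang 1.553 z 35.4
top supp [ 488.7 -116.5] 19x11 ang 1.569 z 79.2
top supp [480.1 166.4] 20x14 ang 1.536 z 79.1
top supp [ 440.7 -117.8] 18x13 ang 1.418 z 78.4
top supp [432.6 165.8] 20x9 ang 1.545 z 79.7
top handle [508.  338.6] 69x17 ang 0.126 z 91.3
side bar [668.6 -32.2] 311x32 ang 1.562 z 9.1
side grip [668.1 -35.2] 62x17 ang 1.527 z 34.4
side supp [430.  160.7] 18x9 ang 1.459 z 77.9
side supp [ 437.7 -120.6] 21x8 ang -1.527 z 77.0
side handle [494.5 328.4] 43x22 ang 0.039 z 87.2
placed [464.8 -48. ] 78 3 59.3
placed [464.4 -54.9] 78 3 59.4
placed [464.6 -62.1] 79 3 59.5
placed [470.8   9.4] 63 3 60.1
placed [463.    3.8] 78 3 60.6
placed [463.   -2.3] 78 3 60.2
placed [462.9  -9.9] 78 3 60.7
placed [460.1 114.6] 78 16 59.8
placed [459.6  98.5] 79 14 59.8
placed [461.7  63.8] 72 4 59.9
placed [458.6  57.5] 78 4 60.4
placed [462.7  50.1] 69 4 61.2
placed [458.2  43.6] 72 4 59.7
placed [458.1 -68.3] 66 3 60.7
pos [ 465.4 -215.   159.3] yaw_y -1.549 tilt [ 0. -0. -1.] j6 1.09
tool move [ 207.7 -179.4    9.3] tool rz -1.559
```

View pics/t3.png

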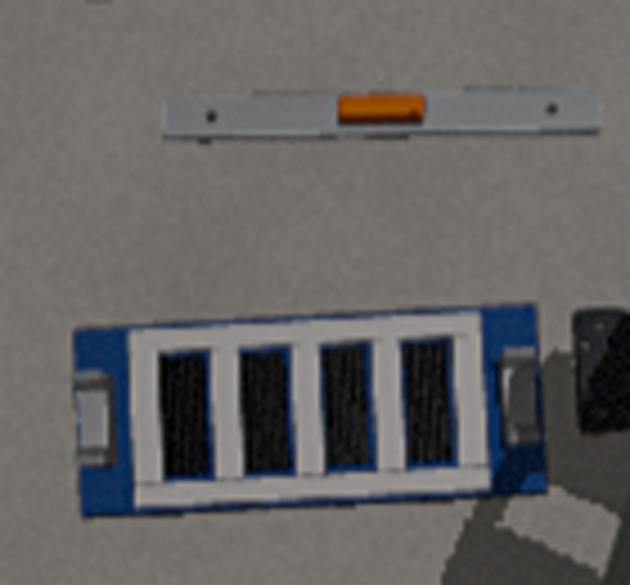

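The top view shows all four sinks seated with tops near 60 mm, and the bar at crop (382,112). I'll fetch the bar.

Call:
jog_arm(
  increments=[
    {"finger_gap": 50,"trans": [26,-22,0]},
    {"finger_gap": 50,"trans": [26,-22,0]},
    {"finger_gap": 50,"trans": [26,-22,0]},
    {"finger_gap": 50,"trans": [26,-22,0]},
    {"finger_gap": 50,"trans": [26,-22,0]},
    {"finger_gap": 50,"trans": [26,-22,0]},
    {"finger_gap": 50,"trans": [26,-22,0]},
    {"finger_gap": 50,"trans": [26,-22,0]},
  ],
)

```text
time_s: 34.88
ee_pos: [668.9, -27.7, 159.0]
tcp_rot: [-3.141, -0.045, 0.002]
wrist_force: [1.1, 0.1, -0.9]
opening: 50.2
grip_force: 0.0
```

Call:
jog_arm(
  increments=[
    {"finger_gap": 50,"rotvec": [0,0,-0.12]},
    {"finger_gap": 50,"rotvec": [0,0,-0.12]},
    {"finger_gap": 50,"rotvec": [0,0,-0.12]},
    {"finger_gap": 50,"rotvec": [0,0,-0.12]},
    {"finger_gap": 50,"rotvec": [0,0,-0.12]},
    {"finger_gap": 50,"rotvec": [0,0,-0.12]},
    {"finger_gap": 50,"rotvec": [0,0,-0.12]},
    {"finger_gap": 50,"rotvec": [0,0,-0.12]},
  ],
)

```text
time_s: 35.55
ee_pos: [667.8, -29.0, 159.0]
tcp_rot: [-2.76, -1.498, 0.002]
wrist_force: [0.2, -0.0, 0.4]
opening: 49.5
grip_force: 0.0
```

Call:
jog_arm(
  increments=[
    {"finger_gap": 50,"rotvec": [0,0,-0.12]},
    {"finger_gap": 50,"rotvec": [0,0,-0.12]},
    {"finger_gap": 50,"rotvec": [0,0,-0.12]},
    {"finger_gap": 50,"rotvec": [0,0,-0.12]},
    {"finger_gap": 50,"rotvec": [0,0,-0.1]},
    {"finger_gap": 50},
    {"finger_gap": 50},
  ],
)

```text
time_s: 36.13
ee_pos: [668.1, -29.6, 159.1]
tcp_rot: [-2.227, -2.214, 0.001]
wrist_force: [-0.2, -0.4, 0.7]
opening: 50.1
grip_force: 0.0
```

```bash
python3 -c "
from h import *
tool(668.8,-31.3,14,-0.008)"
```

```text
pos [668.1 -29.6 159.1] yaw_y -0.006 tilt [-0.001  0.    -1.   ] j6 -0.06
tool move [ -1.8   0.9 145.1] tool rz 0.002
```

Call:
jog_arm(
  increments=[
    {"finger_gap": 50,"trans": [-1,0.5,30]},
    {"finger_gap": 50,"trans": [0,0,30]},
    {"finger_gap": 50,"trans": [0,0,30]},
    {"finger_gap": 50,"trans": [0,0,30]},
    {"finger_gap": 50,"trans": [0,0,14]},
    {"finger_gap": 50,"trans": [0,0,10]},
    {"finger_gap": 50},
    {"finger_gap": 50},
  ],
  grip_n=50,
)

```text
time_s: 36.8
ee_pos: [669.7, -31.8, 16.0]
tcp_rot: [2.226, 2.216, 0.001]
wrist_force: [-0.3, -0.5, 0.4]
opening: 49.8
grip_force: 0.0
```

```bash
python3 -c "
from h import *
tool(668.8,-31.3,14,-0.008)"
```

```text
pos [669.7 -31.8  16. ] yaw_y -0.005 tilt [ 0.001 -0.    -1.   ] j6 -0.06
tool move [ 0.5 -0.9  2. ] tool rz 0.003
```

Call:
jog_arm(
  increments=[
    {"finger_gap": 0,"trans": [0,0,1]},
    {"finger_gap": 0},
    {"finger_gap": 0},
    {"finger_gap": 0},
    {"finger_gap": 0},
    {"finger_gap": 0},
    {"finger_gap": 0},
  ],
  grip_n=50,
)

```text
time_s: 37.38
ee_pos: [668.8, -32.0, 14.8]
tcp_rot: [-2.226, -2.216, 0.001]
wrist_force: [-2.7, -0.1, 5.5]
opening: 15.9
grip_force: 50.0
```

Call:
jog_arm(
  increments=[
    {"finger_gap": 0,"trans": [0,0,-10]},
    {"finger_gap": 0,"trans": [0,0,-25]},
    {"finger_gap": 0,"trans": [0,0,-30]},
    {"finger_gap": 0,"trans": [0,0,-30]},
    {"finger_gap": 0,"trans": [0,0,-25]},
    {"finger_gap": 0},
    {"finger_gap": 0},
  ],
)

```text
time_s: 37.97
ee_pos: [670.0, -32.0, 135.7]
tcp_rot: [2.224, 2.215, 0.003]
wrist_force: [0.1, -0.1, -4.0]
opening: 15.4
grip_force: 50.0
```

```bash
python3 -c "
from h import *
tool(459.5,24.2,130,0.027);c=shot('side','s4.png');W=cloud(c)"
```

```text
pos [670.  -32.  135.7] yaw_y -0.004 tilt [ 0.003 -0.    -1.   ] j6 -0.06
tool move [  55.4 -210.8    5. ] tool rz -0.031
```

View pics/s4.png

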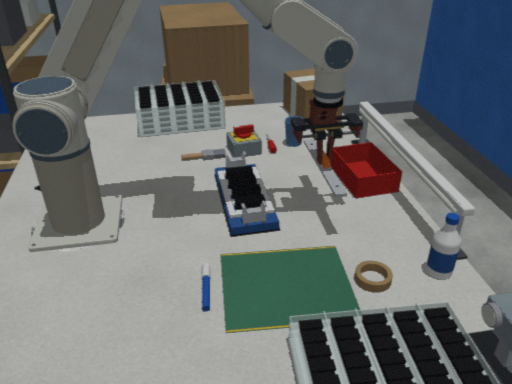

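The bar hangs level from the gripper at (325,165), and all four sinks are in the nest at (243,187). I'll carry the bar over the seat.

Call:
jog_arm(
  increments=[
    {"finger_gap": 0,"trans": [7,-24,0]},
    {"finger_gap": 0,"trans": [7,-24,0]},
    {"finger_gap": 0,"trans": [7,-24,0]},
    {"finger_gap": 0,"trans": [7,-24,0]},
    {"finger_gap": 0,"trans": [7,-24,0]},
    {"finger_gap": 0,"trans": [7,-24,0]},
    {"finger_gap": 0,"trans": [7,-24,0]},
    {"finger_gap": 0,"trans": [6,-24,0]},
  ],
)

```text
time_s: 38.68
ee_pos: [474.5, 24.1, 132.3]
tcp_rot: [-2.224, -2.215, 0.005]
wrist_force: [-0.1, 0.4, -3.8]
opening: 15.7
grip_force: 50.0
```

Call:
jog_arm(
  increments=[
    {"finger_gap": 0,"trans": [0,-18,0]},
    {"finger_gap": 0,"rotvec": [0,0,-0.03]},
    {"finger_gap": 0},
    {"finger_gap": 0},
    {"finger_gap": 0},
  ],
)

```text
time_s: 39.1
ee_pos: [459.6, 23.8, 133.6]
tcp_rot: [-2.193, -2.249, 0.001]
wrist_force: [1.1, 0.7, -3.7]
opening: 15.5
grip_force: 50.0
```

```bash
python3 -c "
from h import *
c=shot('top');W=cloud(c)
for r in slab(c,105,160,(400,530),(-180,230),30,W):print(r[0].round(1),round(r[1]),round(r[2]),r[3].round(3),r[4].round(1))
c=shot('side');W=cloud(c)
for r in slab(c,105,160,(400,530),(-180,230),30,W):print(r[0].round(1),round(r[1]),round(r[2]),r[3].round(3),r[4].round(1))
tool(459.5,24.2,100,0.027)"
```

```text
[464.  -86.4] 85 30 -1.545 128.9
[458.6 170.1] 29 21 -0.012 129.2
[460.3  19.2] 311 32 -1.547 128.1
pos [459.8  23.8 133.9] yaw_y 0.025 tilt [-0. -0. -1.] j6 0.0
tool move [ 0.4 -0.2 33.9] tool rz -0.002
```

Call:
jog_arm(
  increments=[
    {"finger_gap": 0,"trans": [0.4,-0.3,15]},
    {"finger_gap": 0,"trans": [0,0,15]},
    {"finger_gap": 0,"trans": [0,0,8]},
    {"finger_gap": 0,"trans": [0,0,5]},
    {"finger_gap": 0,"trans": [0,0,3]},
    {"finger_gap": 0,"trans": [0,0,2]},
    {"finger_gap": 0,"trans": [0,0,2]},
    {"finger_gap": 0},
  ],
)

```text
time_s: 39.87
ee_pos: [459.3, 24.2, 84.4]
tcp_rot: [2.192, 2.25, 0.0]
wrist_force: [-0.9, 0.5, -2.2]
opening: 15.8
grip_force: 50.0
```

Call:
jog_arm(
  increments=[
    {"finger_gap": 0,"trans": [0,0,2]},
    {"finger_gap": 0,"trans": [0,0,2]},
    {"finger_gap": 0},
  ],
)

```text
time_s: 40.12
ee_pos: [459.1, 24.3, 80.3]
tcp_rot: [-2.192, -2.25, -0.0]
wrist_force: [-0.6, 0.6, -4.1]
opening: 15.7
grip_force: 50.0
```

```bash
python3 -c "
from h import *
tool(459.5,24.2,77.8,0.027)"
```

```text
pos [459.1  24.3  80.3] yaw_y 0.026 tilt [ 0.  0. -1.] j6 0.0
tool move [-0.1  0.4  2.5] tool rz -0.001
```

Call:
jog_arm(
  increments=[
    {"finger_gap": 0,"trans": [0,0.4,1]},
    {"finger_gap": 0,"trans": [0,0,1]},
    {"finger_gap": 0,"trans": [0,0,0.7]},
    {"finger_gap": 0},
    {"finger_gap": 0},
  ],
)

```text
time_s: 40.53
ee_pos: [459.6, 24.3, 77.8]
tcp_rot: [2.192, 2.25, 0.0]
wrist_force: [-0.4, 0.5, -0.0]
opening: 15.5
grip_force: 50.0
```

```bash
python3 -c "
from h import *
tool(459.5,24.2,77.8,0.027)
c=shot('side');cv2.imwrite('pics/s5.png',cv2.resize(c['image'][110:250,180:310],None,fx=4,fy=4,interpolation=2))"
```

```text
pos [459.6  24.3  77.8] yaw_y 0.026 tilt [ 0.  0. -1.] j6 0.0
tool move [-0.1 -0.1 -0. ] tool rz -0.001
```

View pics/s5.png

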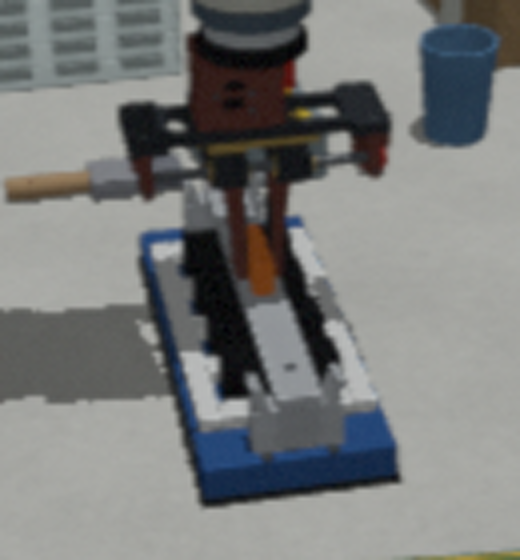

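The near end of the bar lies between the cheeks at crop (295,385), and the wrist no longer feels its weight. I'll release it.

Call:
jog_arm(
  increments=[
    {"finger_gap": 40},
    {"finger_gap": 40},
    {"finger_gap": 40},
    {"finger_gap": 40},
    {"finger_gap": 40,"trans": [0,0,-20]},
    {"finger_gap": 40,"trans": [0,0,-35]},
    {"finger_gap": 40,"trans": [0,0,-40]},
    {"finger_gap": 40},
  ],
)

```text
time_s: 41.25
ee_pos: [463.5, 24.4, 178.6]
tcp_rot: [2.187, 2.245, 0.012]
wrist_force: [1.6, 0.2, 1.1]
opening: 39.9
grip_force: 0.0
```

Call:
jog_arm(
  increments=[
    {"finger_gap": 40,"trans": [-30,0,0]},
    {"finger_gap": 40,"trans": [-30,0,0]},
    {"finger_gap": 40,"trans": [-30,0,0]},
    {"finger_gap": 40,"trans": [-30,0,0]},
    {"finger_gap": 40,"trans": [-30,0,0]},
    {"finger_gap": 40,"trans": [-30,0,0]},
    {"finger_gap": 40,"trans": [-30,0,0]},
    {"finger_gap": 40,"trans": [-30,0,0]},
  ],
)

```text
time_s: 41.92
ee_pos: [465.5, -217.1, 172.4]
tcp_rot: [2.192, 2.25, 0.0]
wrist_force: [0.7, 0.4, -0.1]
opening: 40.1
grip_force: 0.0
```

```bash
python3 -c "
from h import *
for n in ('top','side'):
    c=shot(n);W=cloud(c)
    for a,b,m in((68,77,60),(90,106,10)):
        for r in slab(c,a,b,(380,540),(-180,230),m,W):print(n,r[0].round(1),round(r[1]),round(r[2]),r[3].round(3),r[4].round(1))
    if n=='top':cv2.imwrite('pics/t6.png',cv2.resize(c['image'][140:240,110:320],None,fx=3.8,fy=3.8,interpolation=2))
meas(['handle','blue']);tool(505.9,338.3,150,0.126)"
```

```text
top [463.4  26. ] 309 40 -1.537 73.0
top [461.4  24.4] 58 16 -1.534 98.6
side [462.  -24.1] 216 30 -1.543 71.9
side [460.1  14.7] 51 14 -1.54 96.7
top handle [507.9 338. ] 69x17 ang 0.115 z 91.9
side handle [485.2 330.9] 25x21 ang 0.211 z 86.7
side blue [459.3  21.4] 328x129 ang -1.535 z 29.1
pos [ 465.4 -215.9  172.2] yaw_y 0.024 tilt [-0.001  0.001 -1.   ] j6 -0.48
tool move [553.1  53.9  22.5] tool rz -0.102
```

View pics/t6.png

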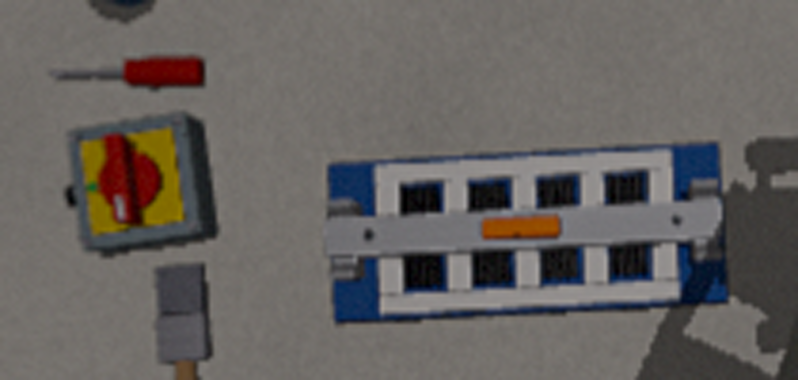

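The bar lies flat (top 73 mm) between the cheeks and centred. The pointer is at the off side, crop (120,210). I'll go to the isolator.

Call:
jog_arm(
  increments=[
    {"finger_gap": 40,"trans": [34.5,3.3,0]},
    {"finger_gap": 40,"trans": [34.5,3.3,0]},
    {"finger_gap": 40,"trans": [34.5,3.3,0]},
    {"finger_gap": 40,"trans": [34.5,3.3,0]},
    {"finger_gap": 40,"trans": [34.5,3.3,0]},
    {"finger_gap": 40,"trans": [34.5,3.3,0]},
    {"finger_gap": 40,"trans": [34.5,3.3,0]},
    {"finger_gap": 40,"trans": [34.5,3.3,0]},
  ],
)

```text
time_s: 42.78
ee_pos: [483.8, 63.9, 172.6]
tcp_rot: [-2.19, -2.252, 0.0]
wrist_force: [0.9, 0.1, -0.4]
opening: 40.2
grip_force: 0.0
```

Call:
jog_arm(
  increments=[
    {"finger_gap": 40,"trans": [34.5,3.3,0]},
    {"finger_gap": 40,"trans": [34.5,3.3,0]},
    {"finger_gap": 40,"trans": [34.5,3.3,0]},
    {"finger_gap": 40,"trans": [34.5,3.3,0]},
    {"finger_gap": 40,"trans": [34.5,3.3,0]},
    {"finger_gap": 40,"trans": [34.5,3.3,0]},
    {"finger_gap": 40,"trans": [34.5,3.3,0]},
    {"finger_gap": 40,"trans": [34.5,3.3,0]},
  ],
)

```text
time_s: 43.45
ee_pos: [502.3, 340.3, 172.4]
tcp_rot: [-2.19, -2.252, 0.001]
wrist_force: [0.5, -1.0, -0.5]
opening: 39.9
grip_force: 0.0
```

Call:
jog_arm(
  increments=[
    {"finger_gap": 40,"rotvec": [0,0,-0.12]},
    {"finger_gap": 40,"rotvec": [0,0,-0.12]},
    {"finger_gap": 40,"rotvec": [0,0,-0.12]},
    {"finger_gap": 40,"rotvec": [0,0,-0.12]},
    {"finger_gap": 40,"rotvec": [0,0,-0.12]},
    {"finger_gap": 40,"rotvec": [0,0,-0.12]},
    {"finger_gap": 40,"rotvec": [0,0,-0.12]},
  ],
)

```text
time_s: 44.03
ee_pos: [502.4, 338.5, 172.4]
tcp_rot: [-1.073, -2.952, 0.001]
wrist_force: [-0.7, -0.6, -0.5]
opening: 40.0
grip_force: 0.0
```

Call:
jog_arm(
  increments=[
    {"finger_gap": 40,"rotvec": [0,0,-0.12]},
    {"finger_gap": 40,"rotvec": [0,0,-0.12]},
    {"finger_gap": 40,"rotvec": [0,0,-0.12]},
    {"finger_gap": 40,"rotvec": [0,0,-0.12]},
    {"finger_gap": 40,"rotvec": [0,0,-0.12]},
    {"finger_gap": 40,"rotvec": [0,0,-0.12]},
    {"finger_gap": 40,"rotvec": [0,0,-0.11]},
    {"finger_gap": 40},
  ],
)

```text
time_s: 44.7
ee_pos: [502.6, 338.4, 172.4]
tcp_rot: [0.205, -3.134, 0.0]
wrist_force: [0.2, -0.3, 0.3]
opening: 40.1
grip_force: 0.0
```

```bash
python3 -c "
from h import *
tool(506,338.3,72,1.697)"
```

```text
pos [502.6 338.4 172.4] yaw_y 1.702 tilt [-0.001 -0.    -1.   ] j6 -1.13
tool move [ -3.5  -0.5 100.4] tool rz 0.005
```

Call:
jog_arm(
  increments=[
    {"finger_gap": 40,"trans": [-3.5,-0.5,25]},
    {"finger_gap": 40,"trans": [0,0,25]},
    {"finger_gap": 40,"trans": [0,0,25]},
    {"finger_gap": 40,"trans": [0,0,15]},
    {"finger_gap": 40,"trans": [0,0,9]},
    {"finger_gap": 40},
  ],
  grip_n=40,
)

```text
time_s: 45.2
ee_pos: [505.8, 337.2, 71.6]
tcp_rot: [0.194, -3.132, 0.003]
wrist_force: [-0.4, -0.9, 0.2]
opening: 40.4
grip_force: 0.0
```

Call:
jog_arm(
  increments=[
    {"finger_gap": 0},
    {"finger_gap": 0},
    {"finger_gap": 0},
    {"finger_gap": 0},
    {"finger_gap": 0},
  ],
)

```text
time_s: 45.62
ee_pos: [508.3, 338.4, 74.9]
tcp_rot: [-0.196, 3.134, 0.003]
wrist_force: [-0.7, 3.7, 3.1]
opening: 15.8
grip_force: 40.0
```

Call:
jog_arm(
  increments=[
    {"finger_gap": 0,"rotvec": [0,0,0.12]},
    {"finger_gap": 0,"rotvec": [0,0,0.12]},
    {"finger_gap": 0,"rotvec": [0,0,0.12]},
    {"finger_gap": 0,"rotvec": [0,0,0.12]},
    {"finger_gap": 0,"rotvec": [0,0,0.12]},
    {"finger_gap": 0,"rotvec": [0,0,0.12]},
    {"finger_gap": 0,"rotvec": [0,0,0.12]},
  ],
)

```text
time_s: 46.2
ee_pos: [507.8, 336.8, 74.8]
tcp_rot: [1.107, 2.94, -0.001]
wrist_force: [-2.2, -3.7, 8.5]
opening: 15.7
grip_force: 40.0
```

Call:
jog_arm(
  increments=[
    {"finger_gap": 0,"rotvec": [0,0,0.12]},
    {"finger_gap": 0,"rotvec": [0,0,0.12]},
    {"finger_gap": 0,"rotvec": [0,0,0.12]},
    {"finger_gap": 0,"rotvec": [0,0,0.12]},
    {"finger_gap": 0,"rotvec": [0,0,0.12]},
    {"finger_gap": 0,"rotvec": [0,0,0.12]},
    {"finger_gap": 0,"rotvec": [0,0,0.04]},
    {"finger_gap": 0},
  ],
)

```text
time_s: 46.87
ee_pos: [506.5, 336.2, 74.8]
tcp_rot: [2.113, 2.325, -0.005]
wrist_force: [-6.6, -4.8, 13.3]
opening: 16.0
grip_force: 40.4
```

```bash
python3 -c "
from h import *
tool(506,338.3,72,.126)"
```

```text
pos [506.5 336.2  74.8] yaw_y 0.095 tilt [-0.002 -0.003 -1.   ] j6 0.47
tool move [ 2.2 -0.3  2.8] tool rz -0.031
```

Call:
jog_arm(
  increments=[
    {"finger_gap": 40},
    {"finger_gap": 40},
    {"finger_gap": 40},
    {"finger_gap": 40,"trans": [0,0,-25]},
    {"finger_gap": 40,"trans": [0,0,-35]},
    {"finger_gap": 40,"trans": [0,0,-40]},
    {"finger_gap": 40,"trans": [0,0,-40]},
    {"finger_gap": 40},
  ],
)

```text
time_s: 47.53
ee_pos: [511.7, 340.0, 222.0]
tcp_rot: [2.11, 2.323, 0.02]
wrist_force: [0.8, 0.7, -0.3]
opening: 40.0
grip_force: 0.0
```

Call:
jog_arm(
  increments=[
    {"finger_gap": 40,"trans": [-40,0,0]},
    {"finger_gap": 40,"trans": [-40,0,0]},
    {"finger_gap": 40,"trans": [-40,0,0]},
    {"finger_gap": 40,"trans": [-40,0,0]},
    {"finger_gap": 40,"trans": [-40,0,0]},
    {"finger_gap": 40},
    {"finger_gap": 40},
  ],
)

```text
time_s: 48.12
ee_pos: [527.3, 136.6, 213.7]
tcp_rot: [2.117, 2.321, 0.001]
wrist_force: [0.4, -0.1, 0.2]
opening: 39.9
grip_force: 0.0
```

```bash
python3 -c "
from h import *
tool(508,300,200)
c=shot('top','t7.png');shot('side','s7.png');W=cloud(c)
for a,b,m in((68,77,60),(90,106,10)):
    for r in slab(c,a,b,(380,540),(-180,230),m,W):print(r[0].round(1),round(r[1]),round(r[2]),r[3].round(3),r[4].round(1))
meas(['handle'])"
```

```text
pos [527.3 136.6 213.7] yaw_y 0.092 tilt [ 0.  0. -1.] j6 0.14
tool move [164.5  -4.2  13.7] 
[462.3  -2.7] 252 30 -1.548 73.2
[461.5  24.5] 58 15 -1.533 98.8
side handle [506.5 334.1] 84x16 ang -1.478 z 88.7
```

View pics/t7.png

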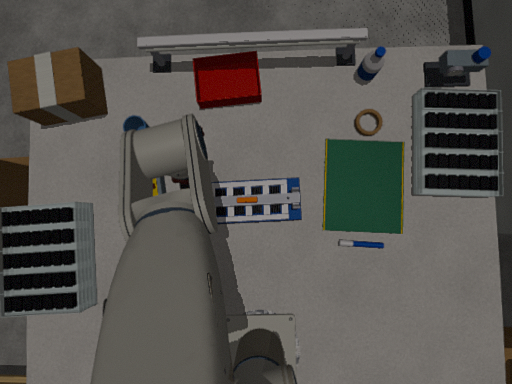

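The mat is empty, the bar is in place at (247,200), and the arm hides the handle in the top view. I'll clear the arm and check the handle once more.

Call:
jog_arm(
  increments=[
    {"finger_gap": 40,"trans": [-40,0,0]},
    {"finger_gap": 40,"trans": [-40,0,0]},
    {"finger_gap": 40,"trans": [-40,0,0]},
    {"finger_gap": 40,"trans": [-40,0,0]},
    {"finger_gap": 40,"trans": [-40,0,0]},
    {"finger_gap": 40,"trans": [-40,0,0]},
    {"finger_gap": 40},
    {"finger_gap": 40},
  ],
)

```text
time_s: 48.98
ee_pos: [550.3, -101.0, 213.4]
tcp_rot: [-2.114, -2.323, -0.0]
wrist_force: [-0.1, 0.3, 0.1]
opening: 39.8
grip_force: 0.0
```

```bash
python3 -c "
from h import *
meas(['handle'])
c=shot('top');W=cloud(c)
for a,b,m in((68,77,60),(90,106,10)):
    for r in slab(c,a,b,(380,540),(-180,230),m,W):print(r[0].round(1),round(r[1]),round(r[2]),r[3].round(3),r[4].round(1))
cv2.imwrite('pics/t8.png',cv2.resize(c['image'][140:240,110:320],None,fx=3.8,fy=3.8,interpolation=2))"
```

```text
top handle [508.6 338.4] 70x16 ang -1.451 z 92.0
side handle [506.3 334.4] 72x16 ang -1.455 z 88.8
[460.1  90.8] 180 30 -1.546 73.2
[461.4  26.9] 53 16 -1.534 98.8
```

View pics/t8.png

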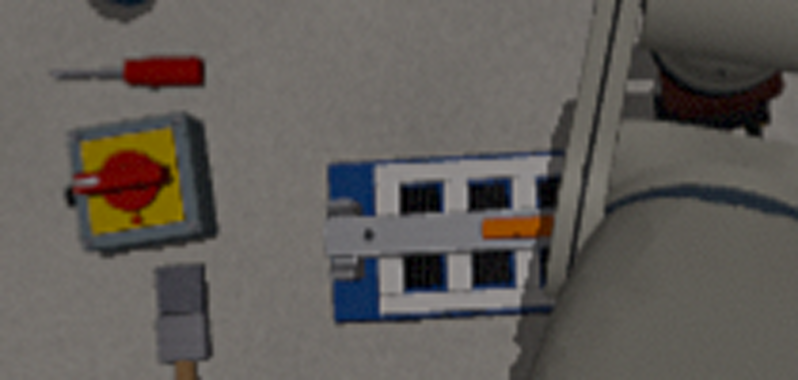

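The pointer is at the green dot (crop 80,185), so the isolator is on again, and the bar still lies on its supports.

```bash
python3 -c "
from bench import bot, eyes, monitor, job
print(job.sign_off())"
```

```text
the job is handed in; nothing more can be done
None
```

The job is done and handed in at about 49 s: all four heat sinks are seated in the pockets, the hold-down bar lies flat, centred along its length, on both supports, and the isolator was off throughout the handling and is now back on.

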